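# Cancel a worn reference block in the hand-struck punch jig

## Robot

A 6-joint arm with a two-finger parallel gripper is mounted at the origin on a cart in front of the work surface, level with it; the furniture and walls round the work are solid. World frame = base frame: x ahead of the robot, y to its left, z up, the work surface at z = 0. Lengths are in m, angles in rad, forces in N, time in s.
With the tool pointing down it reaches from about 0.35 to 0.85 m from the base axis. Payload 8.1 kg.
Tool frame: the origin (TCP) lies between the finger pads; the fingertips stand 25 mm ahead of it and the grasp point (between the pads) lies 6 mm ahead of it; z points along the fingers, y is the line along which they close (so a half turn about z gives the same grasp; the last joint's range is limited). The gripper opens to 93 mm and grips with 3 to 60 N. Pads are 15 mm wide; open, the fingers measure 128 mm over their backs; the gripper's body (75 mm by 188 mm) begins 65 mm behind the grasp point.
Start: joints at [-1.302, 0.13, 1.488, -0, 1.523, -0.085], TCP at [0.208, -0.563, 0.244] pointing down, gripper open.
Joint ranges: [-2.96, 2.96], [-0.89, 2.26], [0.02, 2.5], [-1.34, 4.48], [0, 2.73], [-2.66, 2.66]. Speed limits (rad/s): [2.39, 2.39, 2.79, 3.14, 3.14, 3.14].

## Interface

Orientations are given as a rotation vector (axis times angle).
In Python, from plant import robot gives the robot as it stands.
- The arm moves only by the tool arm_command, never from a script. Its argument "increments" is text: rows parted by semicolons, each of 5 numbers parted by spaces: the closure, from 0 (fully open) to 1 (shut), then the shift along the tool's x, y, z in mm, then the turn about the tool's z in rad. A call has 1 to 5 rows; each row is the pose to reach, as a shift and turn from the pose commanded when the call began, along the tool's axes at that moment; what a row does not reach only later rows make up. A row lasts 1/10 s, in which the tool goes at most 50 mm and 8.59 degrees, less where a joint would pass 70% of its speed; a pose out of reach is approached as far as the arm can. A call with a gripper value outside its range is refused whole. The fingers move at their own pace and stop on an object; "grip_force" is the grip in N (left out, the last holds). Time passes only in rows, so rows that repeat a pose let the fingers close. It gives the time, the measured TCP pose, the force, the opening and the grip force at its end, in the units of the state.
- robot.read_state(): the state, without advancing time (a new reading comes with each control period).
- robot.read_camera(name): name is "side" or "top" or "wrist"; returns the picture (400x640x3 uint8, blue, green, red); there is no depth.
- robot.camera_model(name): a dict with "fx", "fy", "cx", "cy" (pixels), "eye" and "rotation" of the camera in the world. Camera axes: x right, y down, z forward; pixel columns grow to the right and rows downward; lengths in m; the calibration is good to about 2 mm. A picture is of the moment at which its call begins: read the wrist's pose just before it. camera_model takes no time and is no camera call; for the wrist camera it gives the pose at the moment of the call.
- robot.close_job(): hands the job in; it is judged then, once.
The state is a dict: "t": time; "q": joint angles; "dq": joint speeds; "joint_torque": joint torques, N m; "tool_pos": TCP position; "orientation": TCP orientation; "force": force on the tool from outside, world axes, zero at the start; "wrist_torque": the same for the moment, N m; "opening": finger opening in m; "gripper_force": force on a finger pad.
Only numpy, scipy, OpenCV 4.12 (cv2) and the standard library are available. Lean on these libraries where they do the work, as an engineer would, in place of code of your own. Each camera call takes 0.05 s, during which the arm holds its last target. There are 200 camera calls.

## Task

The smallest of the three round steel reference blocks is worn out and must be cancelled: lay it flat in the round nest of the punch jig's slide, push the slide fully home, and drive the sprung punch right down onto the block with a sharp blow of the mallet. Then stand the mallet back on its stand as you found it, leaving the block in the jig with the slide home, and leave everything else where it is.

Things in the scene. Friction and masses are not known exactly. Their poses are not given: they have to be found in the camera images.
- jig: Hand-struck punch jig, bolted down: grey base 182 x 88 mm, 12 mm high, with a bridge (32 x 92 mm, z 52 to 79 mm with its boss) on two 14 mm pillars 72 mm apart over it. Origin: on the bench, on the punch axis. z up; the slide runs along its x axis and comes out to -x. The bridge lies along its y axis at x = 0; the base reaches from x -130 to +52 mm.
- slide (a joint): Loading slide of the jig, an aluminium plate 118 x 56 mm, top at z = 20 mm, with a round nest in its top and an upright black knob at its outer end. Value in m: 0 = fully home (nest under the punch), 0.09 = fully out (towards the jig's -x). It stays where it is left (friction 1.5 N).
- nest (a point): Middle of the floor of the slide's nest, a round recess 45 mm across and 3 mm deep (floor at z = 17 mm, rim at z = 20 mm). Moves with the slide; axes as the jig's.
- slide_knob (a point): Grip point of the slide's knob: upright black knob 16 mm across, from z = 20 to 54 mm; this point is on its axis at z = 46 mm, 70 mm from the nest's middle. Moves with the slide.
- punch (a joint): The sprung punch in the bridge, moving straight down. Value in m: 0 = up (rest), 0.020 = end of travel. Its point meets a 12 mm block in the nest at 0.016. The spring lifts it back; holding it right down takes about 7 N.
- punch_head (a point): Middle of the top of the punch's round steel head, 26 mm across, at z = 118 mm when up. Moves with the punch.
- mallet: Soft-faced mallet, 0.3 kg, standing with its head upright: head a cylinder 34 mm across and 64 mm long along the mallet's z, alike at both faces; origin: middle of the lower face. The wooden handle, 18 mm wide (y) and 24 mm high (z), runs level from the head along the mallet's -x at 32 mm above the lower face, to x = -149 mm.
- mallet_head (a point): Centre of the mallet's head, 32 mm above its lower face.
- mallet_grip (a point): Point on the axis of the mallet's handle, 55 mm from the head's axis: where to grip it.
- stand: Dark wooden stand of the mallet, screwed down, 205 x 62 mm, 8 mm thick. Origin: its middle on the bench. The mallet's head stands on the pad at x = +65 mm; the handle, towards -x, lies in a fork at x = -70 mm (prongs 14 mm long in x, 28 mm apart, 50 mm high; handle rests 30 mm above the bench).
- stand_pad (a point): Middle of the stand's round pad (10 mm above the bench), on which the mallet's head stands inside a 4 mm high rim, 44 mm inner diameter. Its x axis is that of a mallet standing there.
- mat: Black rubber mat, fixed, 140 x 200 x 3 mm (x, y, z), on which the three blocks lie. Origin: middle of its underside.
- block_small: The smallest reference block, the one to cancel: plain steel disc 40 mm across, 12 mm thick. Origin: middle of its underside.
- block_medium: Another reference block, not to be moved: plain steel disc 50 mm across, 12 mm thick. Origin: middle of its underside.
- block_large: Another reference block, not to be moved: plain steel disc 52 mm across, 12 mm thick. Origin: middle of its underside.
- loupe: Black loupe, 35 mm across, 34 mm high, on the mat, not to be moved. Origin: middle of its underside.
- specimen_a: Black resin-mounted specimen on the mat, a disc 30 mm across and 18 mm high, not to be moved. Origin: middle of its underside.
- specimen_b: Black resin-mounted specimen on the bench, a disc 30 mm across and 17 mm high, not to be moved. Origin: middle of its underside.
- lens_tube: Black tube with an orange cap, 34 mm across, 56 mm high, standing beside the mallet's stand, not to be moved. Origin: middle of its underside.
Things that resemble listed ones, but are neither listed nor needed, are in the scene too. What is shaped like the block_small but brown or red is not meant.

How it is judged:
On the way, in this order (a step that is already met when the one before it is completed fails the run):
1. the smallest block lies flat in the slide's nest, let go (horizontal distance between block_small and nest below 0.004 m and z of block_small in the frame of nest below 0.0015 m and angle between block_small's own z axis and vertical below 0.06 rad and contact force between the fingers and block_small below 0.1 N), for 0.2 s.
2. the slide is fully home (within 3 mm) with the block in its nest (value of joint slide below 0.003 m and horizontal distance between block_small and nest below 0.004 m and z of block_small in the frame of nest below 0.0015 m and angle between block_small's own z axis and vertical below 0.06 rad), for 0.2 s.
3. the mallet's head strikes down on the punch at a blow: over it, the punch is driven at more than 0.08 m/s or the mallet falls on it at more than 0.55 m/s; slide home, block in its nest (all of step 2 and ((velocity of joint punch above 0.08 m/s and value of joint punch above 0.001 m and distance between mallet_head and punch_head below 0.045 m) or (linear speed of mallet above 0.55 m/s and distance between mallet_head and punch_head below 0.07 m)) and value of joint punch below 0.015 m and horizontal distance between mallet_head and punch_head below 0.02 m).
4. the punch's point lands on the block with the mallet still over it (all of step 2 and value of joint punch above 0.0152 m and contact force between block_small and anything else above 3 N and horizontal distance between mallet_head and punch_head below 0.02 m).
At the end, for the whole second after the job is handed in: The smallest block lies flat in the nest (within 4 mm) of the slide, which is home (within 3 mm); the punch is up; the mallet stands at rest on its stand as at the start, its head on the pad (within 8 mm) and its handle in the fork (all of step 2 and value of joint punch below 0.003 m and horizontal distance between mallet_head and stand_pad below 0.008 m and z of mallet in the frame of stand_pad below 0.003 m and angle between mallet's own z axis and vertical below 0.08 rad and angle between the x axis of mallet and the x axis of stand, either way round below 0.12 rad and linear speed of mallet below 0.02 m/s); the robot touches nothing.
It fails at once if another block, the loupe, a specimen or the lens tube is pushed more than 15 mm from its place (distance of any of block_medium, block_large, loupe, specimen_a, specimen_b, lens_tube from where it was at the start of the episode above 0.015 m).
It fails at once if the loupe or the lens tube is tipped over (angle between any of loupe, lens_tube's own z axis and vertical above 0.6 rad).
It also fails if it takes over 67 s, if anything falls off the work surface, if the arm or the gripper's body presses on something with over 40 N, if the wrist force passes 120 N, or if a joint passes its speed limit or range.

## Working session

There is one attempt and no reset: what is moved stays moved. The work goes in short steps, Python scripts to look and compute and a tool call to move; the robot and the scene stay as the last step left them, time stands still between calls to the robot, and variables do not carry over. Pictures are saved under pics/ and viewed, at most 10 in all, crops included, and the job is handed in when it is done.

Besides the shell and the picture viewer there is one more tool, called after ">>>" by a JSON object that holds its "method" and its "body". arm_command: Moves the arm, as the interface text tells. Its arguments: {"type":"object","properties":{"increments":{"type":"string"},"grip_force":{"type":"number"}},"required":["increments"]}

```bash
mkdir -p pics; ls; cat > h.py <<'E'
import numpy as np, cv2
from plant import robot
from scipy.spatial.transform import Rotation as R
def snap(name,fn):
    m=robot.camera_model(name); im=robot.read_camera(name); cv2.imwrite('pics/'+fn,im); return m,im
def ray(m,u,v,z):
    d=np.array(m['rotation']).reshape(3,3)@np.array([(u-m['cx'])/m['fx'],(v-m['cy'])/m['fy'],1.]); e=np.array(m['eye'])
    return (e+d*(z-e[2])/d[2]).round(4)
def proj(m,p):
    c=np.array(m['rotation']).reshape(3,3).T@(np.array(p)-m['eye']); return (c[0]/c[2]*m['fx']+m['cx'],c[1]/c[2]*m['fy']+m['cy'])
E
python3 - <<'E'
from h import *
import pickle
d={}
for n in ('top','side'):
    m,im=snap(n,n+'0.png'); d[n]=m; print(n,m)
s=robot.read_state(); print(s['t'],s['tool_pos'],s['orientation'],R.from_rotvec(s['orientation']).as_matrix().round(3))
pickle.dump(d,open('cam.pkl','wb'))
E
```

```text
pics
top {'fx': 424.0662080414059, 'fy': 424.0662080414059, 'cx': 312.8348897985886, 'cy': 193.08679232683954, 'eye': array([0.38805543, 0.00708264, 0.96861777]), 'rotation': array([-2.12173385,  2.15716271, -0.1603545 ])}
side {'fx': 516.964062657272, 'fy': 516.964062657272, 'cx': 313.5005396255668, 'cy': 204.1416466787159, 'eye': array([0.08545523, 0.7593824 , 0.60410129]), 'rotation': array([-0.60871253,  2.45376334, -1.39241177])}
0.1 [ 0.20774565 -0.56238945  0.24269657] [-3.09095844e+00 -5.52487825e-01  3.08374050e-04] [[ 0.938  0.346 -0.   ]
 [ 0.346 -0.938  0.002]
 [ 0.    -0.002 -1.   ]]
```

View pics/top0.png

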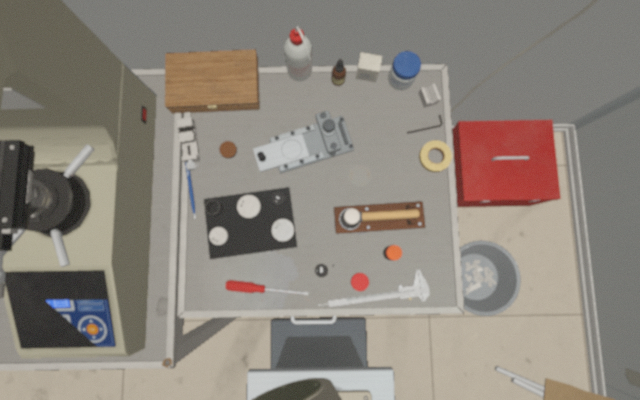

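View pics/side0.png

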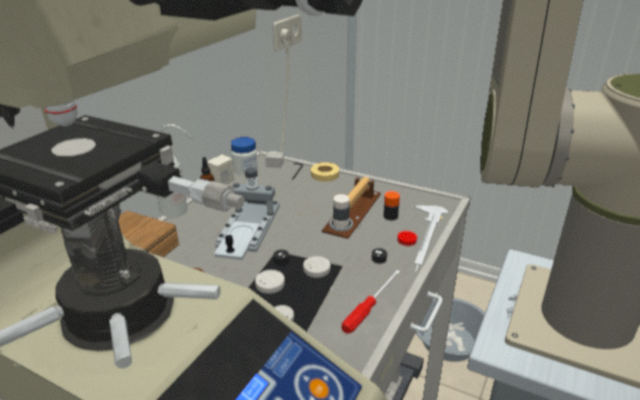

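```bash
sed -i "s/np.array(m\['rotation'\]).reshape(3,3)/R.from_rotvec(m['rotation']).as_matrix()/" h.py
python3 - <<'E'
from h import *
import pickle
d=pickle.load(open('cam.pkl','rb')); m=d['top']
im=cv2.imread('pics/top0.png')
cv2.imwrite('pics/c1.png',cv2.resize(im[105:265,200:440],None,fx=3.33,fy=3.33,interpolation=cv2.INTER_CUBIC))
for n,u,v,z in [('b1',249,206,.015),('b2',218,236,.015),('b3',283,230,.015),('mallet',348,217,.074),('tubecap',393,253,.056),('nest',291,148,.02),('knob',262,156,.054),('punch',329,126,.118)]: print(n,ray(m,u,v,z))
g=cv2.cvtColor(im,cv2.COLOR_BGR2GRAY)[180:260,195:305]
n,l,st,c=cv2.connectedComponentsWithStats((g>120).astype(np.uint8))
for s,cc in zip(st,c):
    if 100<s[4]<1500: print(s,cc+[195,180],ray(m,cc[0]+195,cc[1]+180,.015),'diam mm',2*np.sqrt(s[4]/np.pi)/m['fx']*(m['eye'][2]-.015)*1000)
E
```

```text
b1 [0.5087 0.155  0.015 ]
b2 [0.4421 0.2241 0.015 ]
b3 [0.4531 0.0782 0.015 ]
mallet [ 0.4743 -0.0639  0.074 ]
tubecap [ 0.3976 -0.1588  0.056 ]
nest [0.641  0.0584 0.02  ]
knob [0.6148 0.1209 0.054 ]
punch [ 0.6606 -0.0264  0.118 ]
[ 42  14  24  24 454] [248.32819383 205.87885463] [0.509  0.1565 0.015 ] diam mm 54.065927251699854
[ 13  47  20  18 286] [217.93706294 235.52097902] [0.4432 0.2243 0.015 ] diam mm 42.91199897971775
```

View pics/c1.png

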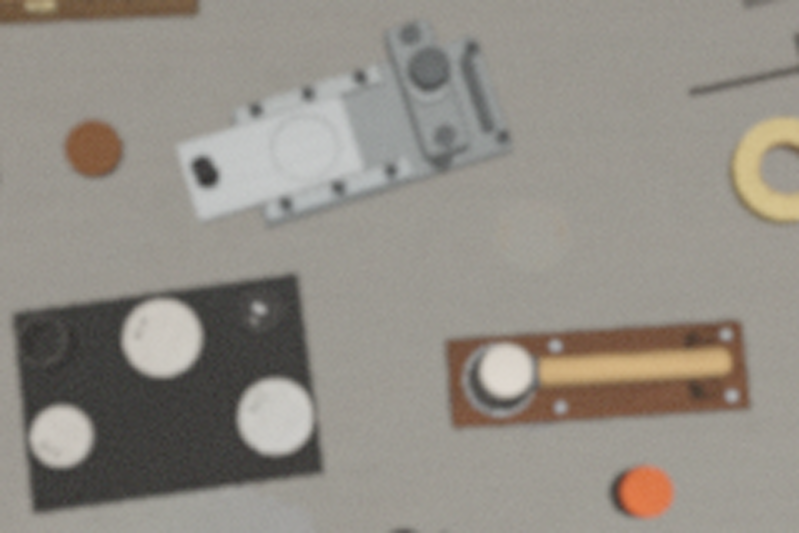

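```bash
cat >> h.py <<'E'
def rel(target,yaw=None):
    """tool-frame shift (mm) and turn to bring TCP to target, tool x axis to world yaw"""
    s=robot.read_state(); M=R.from_rotvec(s['orientation']).as_matrix()
    d=M.T@(np.array(target)-s['tool_pos'])*1000; y0=np.arctan2(M[1,0],M[0,0])
    t=None if yaw is None else round(float((-(yaw-y0)+np.pi)%(2*np.pi)-np.pi),3)
    print('t',round(s['t'],2),'pos',np.round(s['tool_pos'],4),'yaw',y0.round(3),'shift',d.round(1),'turn',t,'op',round(s['opening'],4)); return d,t
E
python3 - <<'E'
from h import *
import pickle
d=pickle.load(open('cam.pkl','rb')); m=d['top']
f=lambda a,b,z:ray(m,200+a/3.333,105+b/3.333,z)
P={k:f(*v) for k,v in dict(block=(62,436,.015),med=(163,338,.015),lrg=(276,417,.015),spA=(45,342,.021),loupe=(259,310,.037),nest=(305,148,.02),knob=(200,163,.054),punch=(429,68,.118),mal=(504,370,.074),hend=(731,360,.052),tube=(645,491,.056)).items()}
for k,v in P.items(): print(k,v)
for a,b in (('knob','nest'),('nest','punch'),('knob','punch'),('hend','mal')):
    e=P[b]-P[a]; print(a,b,np.hypot(*e[:2]).round(4),np.arctan2(e[1],e[0]).round(3))
b=P['block']; rel([b[0]-.03,b[1],.2],0)
print(proj(robot.camera_model('wrist'),robot.read_state()['tool_pos']+np.array([0,0,-.02])), robot.camera_model('wrist')['eye'],robot.read_state()['tool_pos'])
E
```

```text
block [0.4425 0.2228 0.015 ]
med [0.5078 0.1552 0.015 ]
lrg [0.4529 0.0786 0.015 ]
spA [0.5056 0.2341 0.021 ]
loupe [0.5227 0.0879 0.037 ]
nest [0.6376 0.0573 0.02  ]
knob [0.6197 0.1254 0.054 ]
punch [ 0.6619 -0.0258  0.118 ]
mal [ 0.4763 -0.0707  0.074 ]
hend [ 0.4825 -0.2204  0.052 ]
tube [ 0.399 -0.16   0.056]
knob nest 0.0704 -1.314
nest punch 0.0866 -1.286
knob punch 0.157 -1.299
hend mal 0.1498 1.612
t 0.1 pos [ 0.2077 -0.5624  0.2427] yaw 0.354 shift [ 464.1 -665.6   43.8] turn 0.354 op 0.0929
(np.float64(324.1776934379753), np.float64(245.80188864910457)) [ 0.27928116 -0.53629639  0.3847277 ] [ 0.20774565 -0.56238945  0.24269657]
```

>>> {"method": "arm_command", "body": {"increments": "0.3 352 -256 0 0.354;0.3 352 -256 0 0.354;0.3 352 -256 0 0.354;0.3 352 -256 0 0.354;0.3 352 -256 0 0.354"}}

```text
t: 0.6
tool_pos: [0.3467, -0.3536, 0.2432]
orientation: [-3.141, 0.001, 0.0]
force: [0.4, 0.1, 0.5]
opening: 0.0653
gripper_force: 0.0
```

>>> {"method": "arm_command", "body": {"increments": "0.3 95 -575 90 0;0.3 95 -575 90 0;0.3 95 -575 90 0;0.3 95 -575 90 0;0.3 95 -575 90 0"}}

```text
t: 1.1
tool_pos: [0.3862, -0.1098, 0.205]
orientation: [-3.142, 0.001, -0.0]
force: [0.9, -0.4, -0.3]
opening: 0.0654
gripper_force: 0.0
```

```bash
python3 -c "
from h import *
rel([.4425,.2228,.13],0)"
```

```text
t 1.1 pos [ 0.3862 -0.1098  0.205 ] yaw -0.001 shift [  56.1 -332.7   75. ] turn -0.001 op 0.0654
```

>>> {"method": "arm_command", "body": {"increments": "0.3 56 -333 55 0;0.3 56 -333 55 0;0.3 56 -333 55 0;0.3 56 -333 55 0;0.3 56 -333 55 0"}}

```text
t: 1.6
tool_pos: [0.4272, 0.1337, 0.1649]
orientation: [3.142, -0.0, 0.001]
force: [1.7, -0.8, 0.8]
opening: 0.0653
gripper_force: 0.0
```

>>> {"method": "arm_command", "body": {"increments": "0.3 9 -85 15 0;0.3 9 -85 15 0;0.3 9 -85 15 0"}}

```text
t: 1.9
tool_pos: [0.4353, 0.2202, 0.1488]
orientation: [-3.141, -0.007, 0.004]
force: [-0.4, -0.6, 0.4]
opening: 0.0652
gripper_force: 0.0
```

```bash
python3 - <<'E'
from h import *
rel([.4425,.2228,.13],0)
m,im=snap('wrist','w1.png')
for p in [(.4425,.2228,.015),(.5078,.1552,.015)]: print(proj(m,p))
import pickle; pickle.dump(m,open('w1.pkl','wb'))
E
```

```text
t 1.9 pos [0.4353 0.2202 0.1488] yaw 0.004 shift [ 7.3 -2.6 18.7] turn 0.004 op 0.0652
(np.float64(321.9242800428832), np.float64(190.81183974305017))
(np.float64(392.88224982652656), np.float64(124.7035589850676))
```

View pics/w1.png

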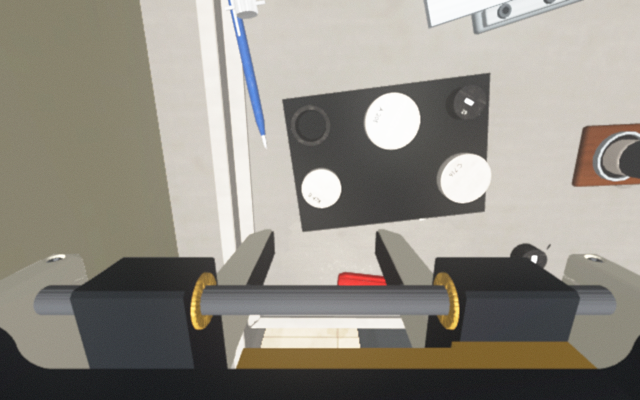

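Smallest disc is at (321,188) in the wrist view (others 392,121 and 466,178 are larger; brown disc at top-view (228,149) and red at (360,282) excluded), so the choice is confirmed.

```bash
python3 - <<'E'
from h import *
import pickle; m=pickle.load(open('w1.pkl','rb'))
im=cv2.imread('pics/w1.png'); g=cv2.cvtColor(im,cv2.COLOR_BGR2GRAY)[80:225,285:480]
n,l,st,c=cv2.connectedComponentsWithStats((g>140).astype(np.uint8))
for s,cc in zip(st,c):
    if 800<s[4]<4000: print(s,cc+[285,80],ray(m,cc[0]+285,cc[1]+80,.015),2*np.sqrt(s[4]/np.pi))
rel([.4425,.2228,.034],0)
E
```

```text
[   0    0  144   19 1401] [334.25481799  85.76231263] [0.5422 0.2116 0.015 ] 42.23515836567874
[  79   12   57   58 2565] [391.96725146 120.62261209] [0.5115 0.1563 0.015 ] 57.147698398498015
[  0  42  16 103 866] [289.93187067 189.0369515 ] [0.4442 0.2553 0.015 ] 33.20580439833751
[ 153   73   42   51 1753] [460.76953793 177.92241871] [0.4564 0.0833 0.015 ] 47.24393000080264
[  16   88   41   41 1269] [320.86603625 187.95193065] [0.4455 0.2239 0.015 ] 40.196280701937106
t 1.95 pos [0.4354 0.2182 0.1491] yaw 0.004 shift [  7.3  -4.7 115.1] turn 0.004 op 0.0654
```

>>> {"method": "arm_command", "body": {"increments": "0.3 9 -5 50 0;0.3 9 -5 98 0;0.3 9 -5 115 0;0.3 9 -5 115 0"}}

```text
t: 2.35
tool_pos: [0.4425, 0.2193, 0.0318]
orientation: [3.139, -0.002, -0.011]
force: [-0.5, -0.2, 0.4]
opening: 0.065
gripper_force: 0.0
```

>>> {"method": "arm_command", "body": {"increments": "0.7 0 0 0 0;0.7 0 0 0 0;0.7 0 0 0 0;0.7 0 0 0 0;0.7 0 0 0 0", "grip_force": 25}}

```text
t: 2.85
tool_pos: [0.4469, 0.222, 0.037]
orientation: [-3.141, 0.0, -0.005]
force: [-1.4, -0.4, 6.7]
opening: 0.0386
gripper_force: 25.0
```

```bash
python3 -c "
from h import *
rel([.4445,.2235,.034],0); print(robot.read_state()['gripper_force'])"
```

```text
t 2.85 pos [0.4469 0.222  0.037 ] yaw -0.0 shift [-2.4 -1.5  3. ] turn -0.0 op 0.0386
25.002609193325043
```

>>> {"method": "arm_command", "body": {"increments": "0.7 0 0 -50 0;0.7 0 0 -100 0;0.7 0 0 -130 0;0.7 25 25 -135 0.15;0.7 50 50 -135 0.3"}}

```text
t: 3.35
tool_pos: [0.4972, 0.172, 0.1733]
orientation: [-3.104, 0.475, -0.007]
force: [0.9, 0.8, -1.5]
opening: 0.0384
gripper_force: 25.0
```

```bash
python3 -c "
from h import *
rel([.596,.085,.17],-.6); print(robot.read_state()['gripper_force'],robot.read_state()['force'])"
```

```text
t 3.35 pos [0.4972 0.172  0.1733] yaw -0.304 shift [120.3  53.4   3.7] turn 0.296 op 0.0384
24.992510676383972 [ 0.92982818  0.75766132 -1.47247978]
```

>>> {"method": "arm_command", "body": {"increments": "0.7 45 20 0 0.15;0.7 90 40 0 0.296;0.7 120 53 0 0.296;0.7 120 53 0 0.296;0.7 120 53 0 0.296"}}

```text
t: 3.85
tool_pos: [0.5944, 0.0849, 0.1699]
orientation: [3.002, -0.924, -0.002]
force: [-0.1, 0.6, -1.7]
opening: 0.0386
gripper_force: 25.0
```

```bash
python3 - <<'E'
from h import *
rel([.596,.085,.17],-.6); 
m,im=snap('wrist','w2.png'); rel([.596,.085,.17],-.6)
for p in [(.6376,.0573,.02),(.6619,-.0258,.118),(.6197,.1254,.054)]: print(np.round(proj(m,p),1))
import pickle; pickle.dump(m,open('w2.pkl','wb'))
E
```

```text
t 3.85 pos [0.5944 0.0849 0.1699] yaw -0.597 shift [ 1.3 -1.  -0.1] turn 0.003 op 0.0386
t 3.9 pos [0.5939 0.0857 0.17  ] yaw -0.596 shift [ 2.1 -0.6  0. ] turn 0.004 op 0.0383
[323.4 145.6]
[410.5  51.1]
[275.5 204.4]
```

View pics/w2.png

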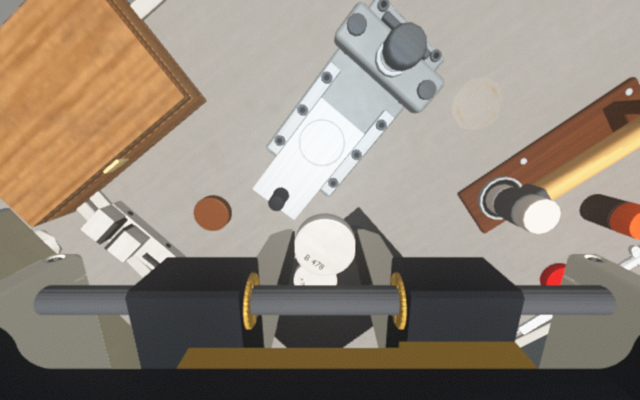

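```bash
python3 - <<'E'
import cv2
im=cv2.imread('pics/w2.png'); cv2.imwrite('pics/c2.png',cv2.resize(im[10:295,240:460],None,fx=2.1*1.25/1.25,fy=2.1,interpolation=cv2.INTER_CUBIC))
E
```

```text
(no output)
```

View pics/c2.png

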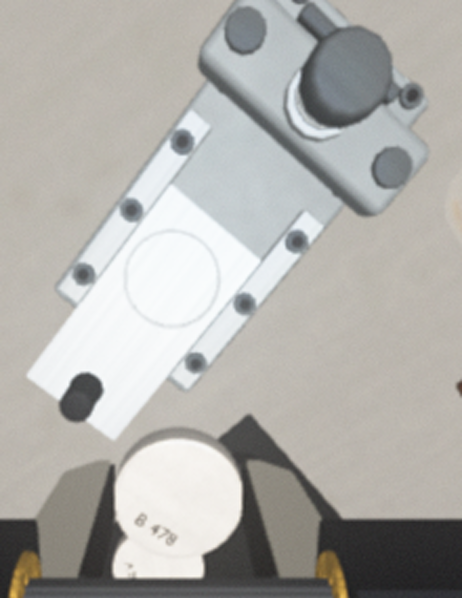

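```bash
python3 - <<'E'
from h import *
import pickle; m=pickle.load(open('w2.pkl','rb'))
n=ray(m,321.9,142.4,.02);p=ray(m,406.7,43.3,.118);k=ray(m,281.4,192.4,.054); print(n,p,k)
for a,b in ((k,n),(n,p),(k,p)): e=(b-a)[:2]; print(np.hypot(*e).round(4),np.arctan2(e[1],e[0]).round(3))
for z in (.148,.151,.154): print('blk',ray(m,325.2,246.7,z), 'dia',ray(m,240+115/2.1,246.7,z)-ray(m,240+243/2.1,246.7,z))
rel([.6,.08,.17],-.6)
E
```

```text
[0.6412 0.0568 0.02  ] [ 0.6671 -0.026   0.118 ] [0.6261 0.1135 0.054 ]
0.0587 -1.311
0.0868 -1.268
0.1454 -1.285
blk [0.593  0.0859 0.148 ] dia [0.022  0.0323 0.    ]
blk [0.5941 0.0851 0.151 ] dia [0.0216 0.0317 0.    ]
blk [0.5953 0.0843 0.154 ] dia [0.0212 0.0311 0.    ]
t 3.9 pos [0.5939 0.0857 0.17  ] yaw -0.596 shift [8.2 1.3 0. ] turn 0.004 op 0.0383
```

>>> {"method": "arm_command", "body": {"increments": "0.7 40 -1 10 0;0.7 54 -2 50 0;0.7 54 -2 90 0;0.7 54 -2 102 0;0.7 54 -2 102 0"}}

```text
t: 4.4
tool_pos: [0.6374, 0.0579, 0.0657]
orientation: [3.002, -0.92, -0.009]
force: [-0.7, -0.3, -0.3]
opening: 0.0384
gripper_force: 25.0
```

```bash
python3 - <<'E'
from h import *
for i in range(3): rel([.640,.057,.068],-.6)
m,im=snap('wrist','w3.png'); rel([.640,.057,.068],-.6)
cv2.imwrite('pics/c3.png',cv2.resize(im[120:320,220:440],None,fx=3,fy=3,interpolation=cv2.INTER_CUBIC))
import pickle; pickle.dump(m,open('w3.pkl','wb'))
E
```

```text
t 4.4 pos [0.6374 0.0579 0.0657] yaw -0.595 shift [ 2.7 -0.8 -2.3] turn 0.005 op 0.0384
t 4.4 pos [0.6374 0.0579 0.0657] yaw -0.595 shift [ 2.7 -0.8 -2.3] turn 0.005 op 0.0384
t 4.4 pos [0.6374 0.0579 0.0657] yaw -0.595 shift [ 2.7 -0.8 -2.3] turn 0.005 op 0.0384
t 4.45 pos [0.6393 0.0578 0.0684] yaw -0.595 shift [1.  0.2 0.4] turn 0.005 op 0.0385
```

View pics/c3.png

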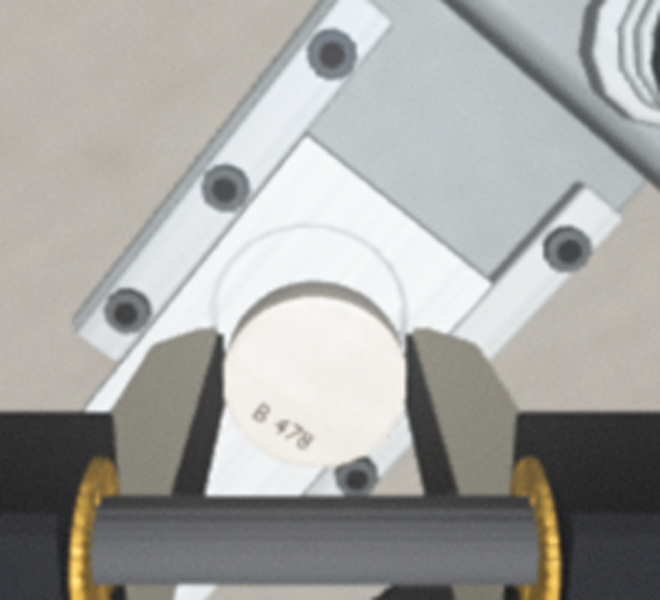

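```bash
python3 - <<'E'
from h import *
from scipy.optimize import least_squares
import pickle; m=pickle.load(open('w3.pkl','rb'))
t=np.linspace(0,2*np.pi,721)
def ext(c,r,z):
    P=np.array([proj(m,(c[0]+r*np.cos(a),c[1]+r*np.sin(a),z)) for a in t]); P=(P-[220,120])*3
    return P[:,0].min(),P[:,0].max(),P[:,1].min(),P[:,1].max()
n=least_squares(lambda c:np.array(ext(c,.0225,.02))[[0,1,2]]-[212,408,225],[.64,.057],x_scale=.01,diff_step=1e-3); print('nest',n.x,n.fun)
b=least_squares(lambda c:np.r_[np.array(ext(c,.02,c[2]))[[0,1,3]]-[223,406,467], ext(c,.02,c[2]-.012)[2]-281],[.64,.057,.05],x_scale=.01,diff_step=1e-3); print('blk',b.x,b.fun)
M=R.from_rotvec(robot.read_state()['orientation']).as_matrix()
print('tool shift',M[:2,:2].T@(n.x-b.x[:2])*1000, 'blk rel TCP',M[:2,:2].T@(b.x[:2]-np.array([.6393,.0578]))*1000)
E
```

```text
nest [0.64097423 0.05674846] [ 3.90306249 -3.90895653 -0.24323368]
blk [0.63349657 0.06061194 0.04057072] [-0.1276633   0.12776622 -0.12992947  0.13027835]
tool shift [ 8.35822015 -0.99085549] blk rel TCP [-6.38231194  0.92347855]
```

```bash
python3 - <<'E'
from h import *
from scipy.optimize import least_squares
import pickle; m=pickle.load(open('w3.pkl','rb'))
t=np.linspace(0,2*np.pi,361)
def ext(c,r,z):
    P=np.array([proj(m,(c[0]+r*np.cos(a),c[1]+r*np.sin(a),z)) for a in t]); P=(P-[220,120])*3
    return P[:,0].min(),P[:,0].max(),P[:,1].min(),P[:,1].max()
M=R.from_rotvec(robot.read_state()['orientation']).as_matrix()[:2,:2]
n=least_squares(lambda c:np.array(ext(c,c[2],.02))[[0,1,2]]-[212,408,225],[.64,.057,.0225],x_scale=.01,diff_step=1e-3); print('nest',n.x,n.cost)
for z in (.043,.046,.049,.052):
    b=least_squares(lambda c:np.r_[np.array(ext(c,c[2],z))[[0,1,3]]-[223,406,467], ext(c,c[2],z-.012)[2]-281],[.64,.057,.02],x_scale=.01,diff_step=1e-3); print('blk',z,b.x,b.fun.round(1),'shift',M.T@(n.x-b.x)[:2]*1000,'relTCP',M.T@(b.x[:2]-[.6393,.0578])*1000)
E
```

```text
nest [0.64012528 0.05732217 0.02346622] 2.789187838203544e-18
blk 0.043 [0.63445914 0.05997422 0.01969461] [-0.1  0.1 -0.1  0.1] shift [ 6.17900296 -0.97896019] relTCP [-5.22771108  0.91219895]
blk 0.046 [0.63564781 0.05918686 0.01931927] [ 0. -0.  0. -0.] shift [ 4.75328978 -0.96490608] relTCP [-3.8019979   0.89814484]
blk 0.049 [0.63683652 0.05839948 0.01894396] [ 0.1 -0.1  0.1 -0.1] shift [ 3.32752601 -0.95085197] relTCP [-2.37623413  0.88409073]
blk 0.052 [0.63802527 0.05761206 0.01856867] [ 0.2 -0.2  0.2 -0.2] shift [ 1.90170877 -0.93679788] relTCP [-0.95041689  0.87003664]
```

>>> {"method": "arm_command", "body": {"increments": "0.7 4 -1 0 0;0.7 4 -1 8 0;0.7 4 -1 13 0;0.7 4 -1 13 0"}}

```text
t: 4.85
tool_pos: [0.6437, 0.0554, 0.0548]
orientation: [3.003, -0.923, -0.001]
force: [-0.1, -0.6, -0.4]
opening: 0.0383
gripper_force: 25.0
```

```bash
python3 - <<'E'
from h import *
print(robot.read_state()['force'])
m,im=snap('wrist','w4.png'); rel([.640,.057,.055],-.6)
cv2.imwrite('pics/c4.png',cv2.resize(im[170:280,260:390],None,fx=5,fy=5,interpolation=cv2.INTER_CUBIC))
import pickle; pickle.dump(m,open('w4.pkl','wb'))
E
```

```text
[-0.12917982 -0.59639516 -0.3964216 ]
t 4.9 pos [0.6437 0.0554 0.0549] yaw -0.596 shift [-4.   0.7 -0.1] turn 0.004 op 0.0382
```

View pics/c4.png

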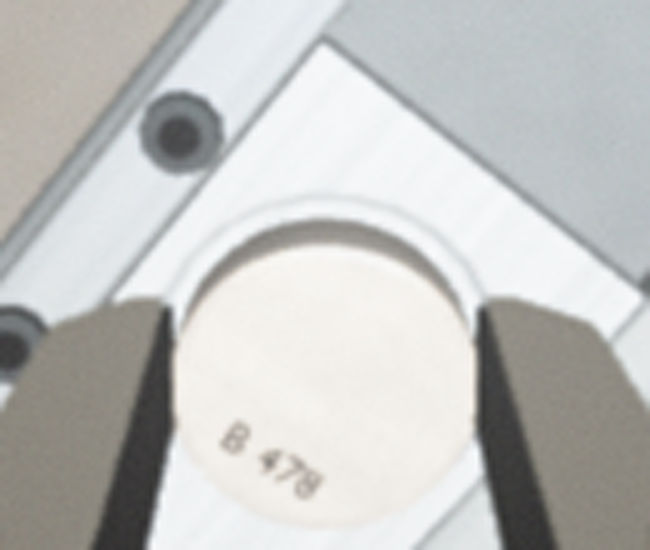

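>>> {"method": "arm_command", "body": {"increments": "0.7 0.5 0 3 0;0.7 0.5 0 5 0;0.7 0.5 0 5 0"}}

```text
t: 5.2
tool_pos: [0.6448, 0.055, 0.051]
orientation: [-3.003, 0.923, -0.001]
force: [-3.0, -0.7, 3.8]
opening: 0.0382
gripper_force: 25.0
```

>>> {"method": "arm_command", "body": {"increments": "0.5 0.5 0 0 0;0.46 0.5 0 0 0;0.46 0.5 0 0 0;0.46 0 0 -15 0;0.46 0 0 -60 0"}}

```text
t: 5.7
tool_pos: [0.6406, 0.055, 0.1059]
orientation: [3.0, -0.922, -0.015]
force: [0.6, 0.0, -0.3]
opening: 0.0506
gripper_force: 0.0
```

```bash
python3 - <<'E'
from h import *
from scipy.optimize import least_squares
print(robot.read_state()['force'])
m,im=snap('wrist','w5.png'); rel([.640,.057,.055],-.6)
import pickle; pickle.dump(m,open('w5.pkl','wb'))
n=(np.array([.6405,.057])); u=np.round(proj(m,(*n,.025))).astype(int); print(u)
c=im[max(0,u[1]-60):u[1]+60,u[0]-70:u[0]+70]; cv2.imwrite('pics/c5.png',cv2.resize(c,None,fx=5,fy=5,interpolation=cv2.INTER_CUBIC))
E
```

```text
[ 0.63589     0.03840011 -0.3008536 ]
t 5.75 pos [0.6469 0.0552 0.1187] yaw -0.596 shift [-7.1  2.6 63.6] turn 0.004 op 0.0505
[323 215]
```

View pics/c5.png

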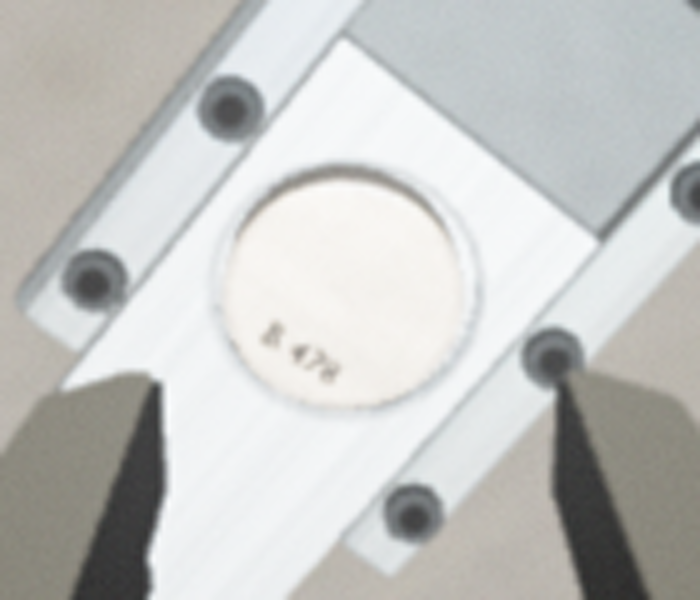

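>>> {"method": "arm_command", "body": {"increments": "0.46 -20 -15 0 0.14;0.46 -40 -30 0 0.28;0.46 -57.5 -43 0 0.42;0.46 -57.5 -43 0 0.56;0.46 -57.5 -43 0 0.69"}}

```text
t: 6.25
tool_pos: [0.6192, 0.0705, 0.1063]
orientation: [-2.571, 1.646, 0.063]
force: [-0.9, -0.5, -0.1]
opening: 0.0503
gripper_force: 0.0
```

```bash
python3 - <<'E'
from h import *
m,im=snap('wrist','w6.png'); rel([.623,.123,.054],-1.29)
print(proj(m,(.623,.123,.054)),proj(m,(.623,.123,.02)))
cv2.imwrite('pics/c6.png',cv2.resize(im[140:380,180:460],None,fx=2.5,fy=2.5))
print(robot.read_state()['q'])
E
```

```text
t 6.3 pos [0.6183 0.0677 0.1052] yaw -1.143 shift [-43.9 -24.4  56.4] turn 0.147 op 0.0504
(np.float64(297.11975038109466), np.float64(272.66983064689225)) (np.float64(302.4679151297374), np.float64(250.5701951459438))
[-0.02904689  0.27552809  1.58542103  0.10226821  1.27358253  2.65702938]
```

>>> {"method": "arm_command", "body": {"increments": "0.46 0 0 -20 -0.15;0.46 0 0 -40 -0.3;0.46 0 0 -40 -0.45;0.46 0 0 -40 -0.6;0.46 0 0 -40 -0.75"}}

```text
t: 6.8
tool_pos: [0.6185, 0.0669, 0.146]
orientation: [-2.991, 0.578, 0.01]
force: [0.3, -1.2, -0.0]
opening: 0.0502
gripper_force: 0.0
```

>>> {"method": "arm_command", "body": {"increments": "0.46 0 0 0 -0.15;0.46 0 0 0 -0.3;0.46 0 0 0 -0.45;0.46 0 0 0 -0.6;0.46 0 0 0 -0.75"}}

```text
t: 7.3
tool_pos: [0.6183, 0.0669, 0.1457]
orientation: [-2.998, -0.559, -0.043]
force: [0.9, -0.0, -0.8]
opening: 0.0502
gripper_force: 0.0
```

>>> {"method": "arm_command", "body": {"increments": "0.46 0 0 0 -0.15;0.46 0 0 0 -0.3;0.46 0 0 0 -0.45;0.46 0 0 0 -0.6;0.46 0 0 0 -0.75"}}

```text
t: 7.8
tool_pos: [0.6183, 0.067, 0.1456]
orientation: [-2.598, -1.626, -0.092]
force: [-0.3, -0.2, -0.3]
opening: 0.0501
gripper_force: 0.0
```

```bash
python3 - <<'E'
from h import *
rel([.623,.123,.12],1.85)
E
```

```text
t 7.8 pos [0.6183 0.067  0.1456] yaw 1.117 shift [ 49.9 -19.4  30.9] turn -0.733 op 0.0501
```

```bash
python3 - <<'E'
from h import *
M=R.from_rotvec(robot.read_state()['orientation']).as_matrix(); print(M.round(4)); print(robot.read_state()['q'])
E
```

```text
[[ 0.4365  0.8996  0.011 ]
 [ 0.8951 -0.4355  0.0951]
 [ 0.0904 -0.0317 -0.9954]]
[-0.02891741  0.23646508  1.55351812  0.09804761  1.34438301  0.40170698]
```

>>> {"method": "arm_command", "body": {"increments": "0.46 20 -8 12 -0.15;0.46 40 -16 24 -0.3;0.46 50 -19.5 31 -0.45;0.46 50 -19.5 31 -0.6;0.46 50 -19.5 31 -0.733"}}

```text
t: 8.3
tool_pos: [0.623, 0.1238, 0.1194]
orientation: [-1.857, -2.47, -0.127]
force: [-0.2, 0.0, -0.1]
opening: 0.0501
gripper_force: 0.0
```

```bash
python3 - <<'E'
from h import *
m,im=snap('wrist','w7.png'); rel([.623,.123,.056],1.85)
print(proj(m,(.623,.123,.054)),proj(m,(.623,.123,.02)))
cv2.imwrite('pics/c7.png',cv2.resize(im[100:340,180:460],None,fx=2.5,fy=2.5))
g=im[100:300,230:420].max(2); n,l,st,c=cv2.connectedComponentsWithStats((g<70).astype(np.uint8))
for s,cc in zip(st,c):
    if s[4]>60: print(s,cc+[230,100])
E
```

```text
t 8.35 pos [0.6231 0.1236 0.1196] yaw 1.861 shift [-6.1 -2.6 63.3] turn 0.011 op 0.0498
(np.float64(320.1425702929525), np.float64(227.88902138049332)) (np.float64(319.32649232718137), np.float64(217.24113699170465))
[    0     0   190   200 35805] [326.64474235 197.45200391]
[  0   0  23  18 289] [240.61937716 106.38408304]
[  0  89  13  61 550] [234.60545455 220.20181818]
[  3 134  52  55 541] [271.49907579 268.1090573 ]
[134 135  22  53 455] [373.05494505 265.22637363]
[  0 158  10  18 130] [234.10769231 265.44615385]
[180 158  10  18 128] [414.921875  265.3359375]
[157 186  30   3  73] [403.02739726 286.87671233]
```

View pics/c7.png

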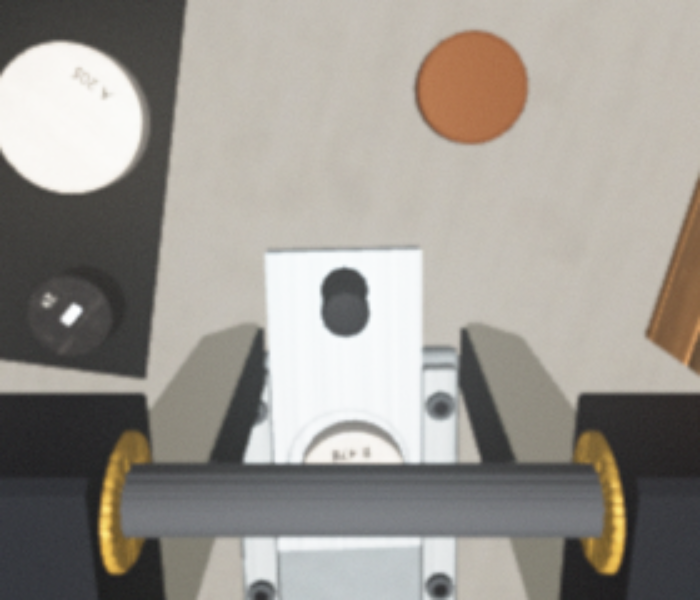

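>>> {"method": "arm_command", "body": {"increments": "0.46 -4 -3 30 0.01;0.46 -4.5 -3.5 58 0.01;0.46 -4.5 -3.5 63 0.01;0.46 -4.5 -3.5 63 0.01"}}

```text
t: 8.75
tool_pos: [0.6205, 0.1238, 0.0549]
orientation: [-1.878, -2.45, -0.124]
force: [0.2, 0.5, 0.2]
opening: 0.0501
gripper_force: 0.0
```

>>> {"method": "arm_command", "body": {"increments": "0.95 0 0 0 0;0.95 0 0 0 0;0.95 0 0 0 0;0.95 0 0 0 0;0.95 0 0 0 0", "grip_force": 15}}

```text
t: 9.25
tool_pos: [0.6198, 0.1233, 0.0556]
orientation: [-1.876, -2.451, -0.122]
force: [-6.0, -2.1, 14.2]
opening: 0.0159
gripper_force: 15.2
```

```bash
python3 - <<'E'
from h import *
s=robot.read_state(); p=s['tool_pos']; print(s['opening'],s['gripper_force'],s['force'])
for d in (.03,.06,.08,.085,.09): rel(p+d*np.array([np.cos(-1.292),np.sin(-1.292),0]))
E
```

```text
0.01587787229660087 15.219700187444687 [-5.97481123 -2.0717173  14.16286313]
t 9.25 pos [0.6198 0.1233 0.0556] yaw 1.836 shift [-29.9   0.5  -2.7] turn None op 0.0159
t 9.25 pos [0.6198 0.1233 0.0556] yaw 1.836 shift [-59.8   1.   -5.4] turn None op 0.0159
t 9.25 pos [0.6198 0.1233 0.0556] yaw 1.836 shift [-79.7   1.3  -7.1] turn None op 0.0159
t 9.25 pos [0.6198 0.1233 0.0556] yaw 1.836 shift [-84.7   1.4  -7.6] turn None op 0.0159
t 9.25 pos [0.6198 0.1233 0.0556] yaw 1.836 shift [-89.6   1.4  -8. ] turn None op 0.0159
```

>>> {"method": "arm_command", "body": {"increments": "0.95 -10 0 -2 0;0.95 -26 0.5 -3.3 0;0.95 -44 0.7 -5 0;0.95 -62 1 -6.5 0;0.95 -75 1.2 -7.7 0"}}

```text
t: 9.75
tool_pos: [0.6423, 0.049, 0.0559]
orientation: [-1.879, -2.451, -0.126]
force: [-0.7, 1.8, -3.9]
opening: 0.0158
gripper_force: 15.0
```

>>> {"method": "arm_command", "body": {"increments": "0.95 -6 0.1 -0.5 0;0.95 -9 0.1 -0.8 0;0.95 -12 0.2 -1.1 0;0.95 -15 0.2 -1.3 0;0.95 -15 0.2 -1.3 0"}}

```text
t: 10.25
tool_pos: [0.6454, 0.0391, 0.0559]
orientation: [-1.874, -2.451, -0.128]
force: [-1.0, 8.6, -4.8]
opening: 0.016
gripper_force: 15.0
```

```bash
python3 - <<'E'
from h import *
s=robot.read_state(); print(s['opening'],s['gripper_force'],s['force'],np.linalg.norm(s['tool_pos'][:2]-[.6198,.1233])); rel([.6,.1,.1])
E
```

```text
0.015985225336402842 14.977559298276901 [-0.99496751  8.55091625 -4.79076628] 0.08801984999047888
t 10.25 pos [0.6454 0.0391 0.0559] yaw 1.837 shift [ 74.5 -26.4 -38.2] turn None op 0.016
```

>>> {"method": "arm_command", "body": {"increments": "0.46 0 0 0 0;0.46 0 0 0 0;0.46 0 0 0 0;0.46 4.5 1.8 -50 0;0.46 9 3.6 -100 0"}}

```text
t: 10.75
tool_pos: [0.6447, 0.0366, 0.1556]
orientation: [-1.876, -2.449, -0.122]
force: [0.9, 0.4, 1.2]
opening: 0.049
gripper_force: 0.0
```

```bash
python3 - <<'E'
from h import *
rel([.482,-.19,.2],1.612)
E
```

```text
t 10.75 pos [0.6447 0.0366 0.1556] yaw 1.836 shift [-171.4 -214.4  -66.7] turn 0.224 op 0.049
```

>>> {"method": "arm_command", "body": {"increments": "0.46 -171.5 -214.5 -66.5 0.224;0.46 -171.5 -214.5 -66.5 0.224;0.46 -171.5 -214.5 -66.5 0.224;0.46 -171.5 -214.5 -66.5 0.224;0.46 -171.5 -214.5 -66.5 0.224"}}

```text
t: 11.25
tool_pos: [0.5011, -0.1655, 0.1959]
orientation: [-2.135, -2.223, -0.117]
force: [0.2, -1.0, 0.1]
opening: 0.0507
gripper_force: 0.0
```

```bash
python3 - <<'E'
from h import *
rel([.482,-.19,.2],1.612)
E
```

```text
t 11.25 pos [ 0.5011 -0.1655  0.1959] yaw 1.612 shift [-23.2 -20.   -6.6] turn -0.0 op 0.0507
```

>>> {"method": "arm_command", "body": {"increments": "0.46 -23 -20 -6.5 0;0.46 -23 -20 -6.5 0;0.46 -23 -20 -6.5 0"}}

```text
t: 11.55
tool_pos: [0.4832, -0.1888, 0.1996]
orientation: [-2.138, -2.22, -0.118]
force: [-0.0, 0.5, -0.7]
opening: 0.0501
gripper_force: 0.0
```

```bash
python3 - <<'E'
from h import *
import pickle
m,im=snap('wrist','w8.png'); rel([.482,-.19,.2],1.612); pickle.dump(m,open('w8.pkl','wb'))
hsv=cv2.cvtColor(im,cv2.COLOR_BGR2HSV)
for nm,p in dict(head=(.480,-.071,.074),grip=(.482,-.121,.054),hend=(.486,-.22,.054)).items():
    u=np.round(proj(m,p)).astype(int); print(nm,u,hsv[min(max(u[1],0),399),min(max(u[0],0),639)])
mask=((hsv[...,0]>8)&(hsv[...,0]<25)&(hsv[...,1]>60)&(hsv[...,2]>150)).astype(np.uint8)
n,l,st,c=cv2.connectedComponentsWithStats(mask)
for i,(s,cc) in enumerate(zip(st,c)):
    if i and s[4]>200:
        print(s,cc)
        for v in range(s[1]+3,s[1]+s[3],12):
            x=np.where(l[v]==i)[0]; 
            if len(x): print(v,x.min(),x.max(),ray(m,(x.min()+x.max())/2,v,.054))
w=((hsv[...,1]<40)&(hsv[...,2]>190)).astype(np.uint8)
n,l,st,c=cv2.connectedComponentsWithStats(w)
for i,(s,cc) in enumerate(zip(st,c)):
    if i and 300<s[4]<9000: print('white',s,cc,ray(m,*cc,.074))
E
```

```text
t 11.6 pos [ 0.4834 -0.188   0.1992] yaw 1.611 shift [-1.8 -1.5 -1. ] turn -0.001 op 0.0503
head [323  87] [ 18   5 253]
grip [323 142] [ 22 101 250]
hend [323 235] [ 13 137 156]
[ 313  117   18  119 2046] [321.67057674 174.64369501]
120 313 330 [ 0.4799 -0.0986  0.054 ]
132 313 330 [ 0.4804 -0.1105  0.054 ]
144 313 330 [ 0.4808 -0.1226  0.054 ]
156 313 330 [ 0.4812 -0.1348  0.054 ]
168 313 330 [ 0.4817 -0.1473  0.054 ]
180 313 330 [ 0.4821 -0.1599  0.054 ]
192 314 330 [ 0.4831 -0.1727  0.054 ]
204 314 330 [ 0.4836 -0.1858  0.054 ]
216 314 330 [ 0.484 -0.199  0.054]
228 314 330 [ 0.4845 -0.2125  0.054 ]
[229 165  30  31 705] [243.61560284 179.68652482]
168 235 252 [ 0.4002 -0.1502  0.054 ]
180 229 258 [ 0.4    -0.1628  0.054 ]
192 237 252 [ 0.4009 -0.1756  0.054 ]
[  27  244  108   40 1245] [ 91.00080321 265.35823293]
247 46 60 [ 0.1926 -0.2435  0.054 ]
259 34 102 [ 0.2069 -0.2569  0.054 ]
271 87 127 [ 0.2477 -0.2697  0.054 ]
283 89 111 [ 0.2386 -0.2843  0.054 ]
[421 281   9  48 205] [425.76585366 307.02439024]
284 423 424 [ 0.6027 -0.2749  0.054 ]
296 425 427 [ 0.6071 -0.2897  0.054
[... 228 characters left out ...]
43 -0.0067  0.074 ]
white [ 151   24   76  216 3703] [178.5147178  163.47961113] [ 0.343  -0.1465  0.074 ]
white [626  42  14  36 331] [634.18731118  60.74018127] [ 0.7688 -0.036   0.074 ]
white [469  68  55  32 976] [496.51229508  83.40061475] [ 0.6425 -0.0611  0.074 ]
white [ 300   70   42   50 1139] [320.90254609  90.45039508] [ 0.4784 -0.074   0.074 ]
white [ 383  106   42   46 1432] [403.4622905  128.27583799] [ 0.5587 -0.1052  0.074 ]
white [   0  217   94   62 3445] [ 38.47227866 238.64615385] [ 0.1988 -0.2271  0.074 ]
white [529 268  34  17 407] [547.98280098 276.9017199 ] [ 0.7271 -0.2528  0.074 ]
white [ 258  315   84   32 2348] [299.81771721 331.58517888] [ 0.4641 -0.3246  0.074 ]
```

```bash
python3 - <<'E'
from h import *
rel([.4808,-.1215,.12],1.611);rel([.4808,-.1215,.048],1.611)
E
```

```text
t 11.6 pos [ 0.4834 -0.188   0.1992] yaw 1.611 shift [58.8 -1.2 85.1] turn -0.0 op 0.0503
t 11.6 pos [ 0.4834 -0.188   0.1992] yaw 1.611 shift [ 52.   -2.2 156.8] turn -0.0 op 0.0503
```

>>> {"method": "arm_command", "body": {"increments": "0.46 30 0 40 0;0.46 59 -1 85 0;0.46 55 -1.5 128 0;0.46 52.5 -2 156.5 0;0.46 52.5 -2 156.5 0"}}

```text
t: 12.1
tool_pos: [0.477, -0.1178, 0.0432]
orientation: [-2.126, -2.217, -0.111]
force: [0.3, -0.2, -0.1]
opening: 0.0501
gripper_force: 0.0
```

>>> {"method": "arm_command", "body": {"increments": "0.95 0 0 0 0;0.95 0 0 0 0;0.95 0 0 0 0;0.95 0 0 0 0;0.95 0 0 0 0", "grip_force": 60}}

```text
t: 12.6
tool_pos: [0.4811, -0.1217, 0.0493]
orientation: [-2.135, -2.222, -0.117]
force: [-2.3, 0.2, 5.2]
opening: 0.0178
gripper_force: 59.7
```

```bash
python3 - <<'E'
from h import *
s=robot.read_state(); print(s['gripper_force'],s['force'],s['q'],R.from_rotvec(s['orientation']).as_matrix().round(4).tolist()); rel([.4808,-.1215,.25],1.611)
E
```

```text
59.73983287811279 [-2.28869762  0.15390568  5.15933252] [-0.4161943   0.05836966  1.9417957   0.09876464  1.17120579 -0.49593779] [[-0.0405, 0.9991, 0.0112], [0.9948, 0.0392, 0.0944], [0.0938, 0.015, -0.9955]]
t 12.6 pos [ 0.4811 -0.1217  0.0493] yaw 1.611 shift [  19.     2.7 -199.8] turn 0.0 op 0.0178
```

>>> {"method": "arm_command", "body": {"increments": "0.95 2 0.4 -20 0;0.95 6.5 1 -68 0;0.95 11 1.7 -115 0;0.95 15.5 2.4 -162 0;0.95 16 2.5 -169 0"}}

```text
t: 13.1
tool_pos: [0.4835, -0.1225, 0.225]
orientation: [-2.141, -2.228, -0.123]
force: [0.9, -0.7, -2.5]
opening: 0.0177
gripper_force: 59.7
```

```bash
python3 - <<'E'
from h import *
s=robot.read_state(); print(s['gripper_force'],s['force'],s['wrist_torque']); rel([.6688,-.0772,.215],1.611)
E
```

```text
59.71210956573486 [ 0.89277181 -0.74796003 -2.46769394] [-0.27612453 -0.11828048  0.00769509]
t 13.1 pos [ 0.4835 -0.1225  0.225 ] yaw 1.612 shift [ 36.6 186.6  17.7] turn 0.001 op 0.0177
```

>>> {"method": "arm_command", "body": {"increments": "0.95 8 40 3 0;0.95 17 85 8 0;0.95 26 132 12 0;0.95 34 175 15 0;0.95 36.5 186.5 15 0"}}

```text
t: 13.6
tool_pos: [0.6673, -0.0745, 0.2048]
orientation: [-2.13, -2.22, -0.114]
force: [-1.6, 0.2, -3.9]
opening: 0.0177
gripper_force: 59.9
```

>>> {"method": "arm_command", "body": {"increments": "0.95 0 0 0 0;0.95 0 0 0 0"}}

```text
t: 13.8
tool_pos: [0.6646, -0.0762, 0.2072]
orientation: [-2.133, -2.219, -0.114]
force: [-1.0, -0.1, -2.7]
opening: 0.0176
gripper_force: 59.9
```

```bash
python3 - <<'E'
from h import *
import pickle
s=robot.read_state(); print(s['force'],s['wrist_torque']); 
m,im=snap('wrist','w9.png'); pickle.dump(m,open('w9.pkl','wb')); rel([.6688,-.0772,.215],1.611); rel([.6688,-.0772,.135],1.611)
hsv=cv2.cvtColor(im,cv2.COLOR_BGR2HSV)
# mallet head top (white face) in hand: expected vs seen
p=robot.read_state()['tool_pos']; h=p+[-.0023,.0502,.025]; print('expect head top',proj(m,h))
w=((hsv[...,1]<40)&(hsv[...,2]>190)).astype(np.uint8)
n,l,st,c=cv2.connectedComponentsWithStats(w)
for i,(q,cc) in enumerate(zip(st,c)):
    if i and q[4]>300 and 200<cc[0]<440: print('white',q,cc,ray(m,*cc,h[2]))
for z,(r0) in ((.118,.013),): print('punch head exp',proj(m,(.6665,-.027,.118)))
E
```

```text
[-0.96246036 -0.06769206 -2.67286103] [-0.26504869 -0.07951918  0.04543217]
t 13.85 pos [ 0.6645 -0.0764  0.2079] yaw 1.611 shift [-0.3  4.3 -7.1] turn -0.0 op 0.0177
t 13.85 pos [ 0.6645 -0.0764  0.2079] yaw 1.611 shift [-7.9  3.4 72.5] turn -0.0 op 0.0177
expect head top (np.float64(322.37088722683245), np.float64(175.8733447128737))
white [  236    43   168   196 17291] [316.54733676 152.78029032] [ 0.6593 -0.0163  0.2329]
punch head exp (np.float64(326.76945926443904), np.float64(163.89945516914764))
```

>>> {"method": "arm_command", "body": {"increments": "0.95 0 4 0 0;0.95 -2.1 4 22 0;0.95 -6.8 3.2 72 0;0.95 -6.8 3.2 72 0;0.95 -6.8 3.2 72 0"}}

```text
t: 14.35
tool_pos: [0.6688, -0.0767, 0.1367]
orientation: [-2.135, -2.22, -0.115]
force: [-2.8, -0.8, 2.4]
opening: 0.0175
gripper_force: 60.0
```

```bash
python3 - <<'E'
from h import *
s=robot.read_state(); print(s['force'],s['wrist_torque'],s['gripper_force']); rel([.6688,-.0772,.215],1.611)
m,im=snap('top','t2.png'); 
E
```

```text
[-2.76535636 -0.7561906   2.43316571] [-0.24145084  0.38740709  0.13757763] 59.974987506866455
t 14.35 pos [ 0.6688 -0.0767  0.1367] yaw 1.61 shift [  6.9   0.9 -78. ] turn -0.001 op 0.0175
```

>>> {"method": "arm_command", "body": {"increments": "0.95 -0.3 0 3 0;0.95 -0.6 -0.1 6 0;0.95 -0.8 -0.1 8 0;0.95 -0.8 -0.1 8 0"}}

```text
t: 14.8
tool_pos: [0.6709, -0.0765, 0.1315]
orientation: [-2.136, -2.223, -0.119]
force: [-6.0, -3.8, 12.9]
opening: 0.0179
gripper_force: 60.0
```

```bash
python3 - <<'E'
from h import *
s=robot.read_state(); print(s['force'],s['wrist_torque'],s['gripper_force']); rel([.6688,-.0772,.215],1.611)
E
```

```text
[-5.95865333 -3.77113814 12.93951853] [-0.00695158  1.11292885  0.41768184] 60.03399610519409
t 14.8 pos [ 0.6709 -0.0765  0.1315] yaw 1.612 shift [  7.3  -0.8 -83.2] turn 0.001 op 0.0179
```

>>> {"method": "arm_command", "body": {"increments": "0.95 3.8 0.6 -40 0;0.95 3.8 0.6 -40 0;0.95 1 0.1 -8 0;0.95 -0.3 0 3 0;0.95 -0.3 0 3 0"}}

```text
t: 15.3
tool_pos: [0.671, -0.0773, 0.1256]
orientation: [-2.138, -2.223, -0.118]
force: [2.1, -5.6, 3.4]
opening: 0.0178
gripper_force: 60.0
```

```bash
python3 - <<'E'
from h import *
import pickle
s=robot.read_state(); print(s['force'],s['wrist_torque'],s['gripper_force']); rel([.6688,-.0772,.225],1.611)
E
```

```text
[ 2.05924519 -5.56526253  3.3958865 ] [-0.85352143 -0.41681199 -0.0806877 ] 60.00004470348358
t 15.3 pos [ 0.671  -0.0773  0.1256] yaw 1.611 shift [  9.4  -0.6 -99. ] turn -0.0 op 0.0178
```

>>> {"method": "arm_command", "body": {"increments": "0.95 0 0 0 0;0.95 0 0 0 0;0.95 0 0 0 0"}}

```text
t: 15.6
tool_pos: [0.6707, -0.0771, 0.1258]
orientation: [-2.137, -2.222, -0.117]
force: [1.6, -5.7, 2.4]
opening: 0.0175
gripper_force: 60.0
```

>>> {"method": "arm_command", "body": {"increments": "0.95 4.5 0.7 -48 0;0.95 9 1.4 -95 0;0.95 9 1.4 -95 0;0.95 9 1.4 -95 0"}}

```text
t: 16.0
tool_pos: [0.6705, -0.0759, 0.2214]
orientation: [-2.135, -2.222, -0.118]
force: [-1.8, -0.5, -4.1]
opening: 0.0178
gripper_force: 60.0
```

```bash
python3 - <<'E'
from h import *
import pickle
s=robot.read_state(); print(s['force'],s['wrist_torque']); rel([.6688,-.0772,.225],1.611)
m,im=snap('wrist','w10.png'); pickle.dump(m,open('w10.pkl','wb'))
a=cv2.cvtColor(cv2.imread('pics/w9.png'),cv2.COLOR_BGR2GRAY); b=cv2.cvtColor(im,cv2.COLOR_BGR2GRAY)
# head white face: sharper threshold + circle/ellipse extents in both
hs=[cv2.cvtColor(cv2.imread('pics/'+f),cv2.COLOR_BGR2HSV) for f in ('w9.png','w10.png')]
for h in hs:
    k=((h[...,0]>10)&(h[...,0]<28)&(h[...,1]>60)&(h[...,2]>150)).astype(np.uint8)
    n,l,st,c=cv2.connectedComponentsWithStats(k[100:300,250:400])
    for q,cc in zip(st[1:],c[1:]):
        if q[4]>150: print('handle',q,cc)
for v in range(110,250,6): print(v,hs[0][v,321],hs[1][v,321])
# template match of head region between the frames
t=a[130:225,280:365]; r=cv2.matchTemplate(b[90:280,240:400],t,cv2.TM_CCOEFF_NORMED); print(cv2.minMaxLoc(r))
t=a[215:245,305:340]; r=cv2.matchTemplate(b[190:270,280:365],t,cv2.TM_CCOEFF_NORMED); print(cv2.minMaxLoc(r))
E
```

```text
[-1.8020763  -0.51411313 -4.06415741] [-0.19722944 -0.03343284  0.0289565 ]
t 16.0 pos [ 0.6705 -0.0759  0.2214] yaw 1.612 shift [-0.9 -1.7 -3.7] turn 0.001 op 0.0178
handle [  58  117   33   69 2144] [ 74.28171642 150.59794776]
handle [  58  150   34   36 1077] [ 74.3630455  168.08449396]
110 [105   4 250] [100   6 250]
116 [ 96   5 250] [100   6 251]
122 [102   5 251] [ 98   4 251]
128 [100   3 251] [102   5 252]
134 [105   4 252] [ 98   4 251]
140 [ 19  17 208] [ 17  19 185]
146 [ 20   3 254] [83 11 93]
152 [ 20   3 254] [90  8 93]
158 [ 20   3 254] [60  8 94]
164 [ 20   3 254] [105   5 106]
170 [ 20   3 254] [ 18  25 183]
176 [ 20   3 254] [ 18  23 188]
182 [ 23   4 254] [ 16  22 222]
188 [ 15   4 254] [ 20   6 252]
194 [ 23   4 253] [ 17   7 251]
200 [ 23   4 253] [ 17   7 251]
206 [ 18   5 253] [ 19   8 251]
212 [ 16  14 243] [ 19   8 251]
218 [ 18 101 237] [ 19   8 251]
224 [ 22  99 248] [ 15   8 251]
230 [ 22  99 249] [ 19   8 250]
236 [ 23 102 249] [ 20   9 250]
242 [ 23 102 249] [ 20   9 250]
248 [ 22 104 249] [ 19   8 250]
(-0.3495479226112366, 0.6206576228141785, (49, 28), (42, 82))
(-0.5067819356918335, 0.6031225323677063, (50, 50), (0, 9))
```

```bash
python3 - <<'E'
from h import *
import pickle
for f,p in (('w9.pkl',(.6645,-.0764,.2079)),('w10.pkl',(.6705,-.0759,.2214))):
    m=pickle.load(open(f,'rb')); x=np.array([np.cos(1.611),np.sin(1.611),0]); z=np.array([0,0,1.]); g=np.array(p)-.006*z
    for th in (0,.2,.3,.4,.5,.6):
        q=lambda a,b:proj(m,g+x*(a*np.cos(th)-b*np.sin(th))+z*(a*np.sin(th)+b*np.cos(th)))[1].round(0)
        print(f,th,'far top',q(.067,.032),'near top',q(.033,.032),'far bottom',q(.067,-.032),'far mid',q(.067,0))
a,b=[cv2.imread('pics/'+f) for f in ('w9.png','w10.png')]
for v in range(110,280,6): print(v,a[v,300].max(),b[v,300].max(),b[v,345].max(),b[v,321])
E
```

```text
w9.pkl 0 far top 137.0 near top 214.0 far bottom 141.0 far mid 139.0
w9.pkl 0.2 far top 156.0 near top 233.0 far bottom 132.0 far mid 141.0
w9.pkl 0.3 far top 169.0 near top 244.0 far bottom 128.0 far mid 144.0
w9.pkl 0.4 far top 185.0 near top 255.0 far bottom 126.0 far mid 149.0
w9.pkl 0.5 far top 204.0 near top 266.0 far bottom 125.0 far mid 156.0
w9.pkl 0.6 far top 225.0 near top 277.0 far bottom 125.0 far mid 165.0
w10.pkl 0 far top 136.0 near top 214.0 far bottom 141.0 far mid 139.0
w10.pkl 0.2 far top 155.0 near top 233.0 far bottom 131.0 far mid 141.0
w10.pkl 0.3 far top 169.0 near top 243.0 far bottom 128.0 far mid 144.0
w10.pkl 0.4 far top 185.0 near top 254.0 far bottom 126.0 far mid 149.0
w10.pkl 0.5 far top 203.0 near top 265.0 far bottom 125.0 far mid 156.0
w10.pkl 0.6 far top 224.0 near top 276.0 far bottom 125.0 far mid 165.0
110 250 250 188 [250 248 244]
116 251 250 165 [251 249 245]
122 250 250 174 [251 250 247]
128 250 251 243 [252 250 247]
134 251 252 198 [251 250 247]
140 251 252 191 [171 179 185]
146 252 251 170 [92 93 89]
152 252 170 99 [93 93 90]
158 254 90 89 [91 94 91]
164 254 91 90 [106 105 104]
170 253 90 110 [165 176 183]
176 253 152 176 [171 181 188]
182 253 183 184 [203 213 222]
188 253 206 248 [246 250 252]
194 253 251 250 [244 248 251]
200 252 251 251 [244 248 251]
206 194 250 250 [243 248 251]
212 195 251 251 [243 248 251]
218 194 250 250 [243 248 251]
224 194 250 250 [243 247 251]
230 161 250 250 [242 247 250]
236 146 250 250 [241 247 250]
242 145 249 250 [241 247 250]
248 143 148 178 [242 247 250]
254 142 145 143 [146 219 247]
260 142 149 112 [146 217 247]
266 139 146 86 [147 218 247]
272 143 141 62 [142 217 247]
278 136 140 64 [143 218 247]
```

```bash
python3 - <<'E'
from h import *
rel([.4811,-.1217,.22],1.611)
E
```

```text
t 16.05 pos [ 0.6693 -0.0756  0.2191] yaw 1.611 shift [ -38.1 -189.9   -6.7] turn 0.0 op 0.0176
```

>>> {"method": "arm_command", "body": {"increments": "0.95 -8 -40 -2 0;0.95 -17 -85 -3 0;0.95 -26 -130 -5 0;0.95 -34 -170 -6 0;0.95 -38 -190 -6.5 0"}}

```text
t: 16.55
tool_pos: [0.4773, -0.1215, 0.2174]
orientation: [-2.131, -2.216, -0.112]
force: [0.5, -0.2, -2.6]
opening: 0.0174
gripper_force: 60.0
```

>>> {"method": "arm_command", "body": {"increments": "0.95 0 0 0 0;0.95 0 0 0 0"}}

```text
t: 16.75
tool_pos: [0.4807, -0.1214, 0.2192]
orientation: [-2.133, -2.218, -0.115]
force: [1.3, -0.3, -3.6]
opening: 0.0179
gripper_force: 60.0
```

```bash
python3 - <<'E'
from h import *
for i in range(5): rel([.4811,-.1217,.12],1.611); robot.read_camera('wrist')
rel([.4811,-.1217,.049],1.611)
E
```

```text
t 16.75 pos [ 0.4807 -0.1214  0.2192] yaw 1.61 shift [-9.8 -0.6 98.7] turn -0.001 op 0.0179
t 16.8 pos [ 0.4813 -0.1214  0.2196] yaw 1.611 shift [-9.9 -1.4 99.1] turn -0.0 op 0.0177
t 16.85 pos [ 0.4817 -0.1214  0.22  ] yaw 1.611 shift [-9.9 -1.8 99.4] turn 0.0 op 0.018
t 16.9 pos [ 0.4819 -0.1214  0.2202] yaw 1.612 shift [-9.9 -2.  99.7] turn 0.001 op 0.0178
t 16.95 pos [ 0.482  -0.1214  0.2204] yaw 1.612 shift [-9.8 -2.1 99.9] turn 0.001 op 0.0179
t 17.0 pos [ 0.482  -0.1215  0.2207] yaw 1.612 shift [-16.6  -3.1 170.8] turn 0.001 op 0.0174
```

>>> {"method": "arm_command", "body": {"increments": "0.95 -4.5 -0.8 45 0;0.95 -9 -1.7 90 0;0.95 -12 -2.3 123 0;0.95 -12.6 -2.4 130 0;0.95 -12.6 -2.4 130 0", "grip_force": 40}}

```text
t: 17.5
tool_pos: [0.4803, -0.1215, 0.0896]
orientation: [-2.132, -2.219, -0.115]
force: [-0.1, 0.6, -2.3]
opening: 0.0179
gripper_force: 40.0
```

>>> {"method": "arm_command", "body": {"increments": "0.95 -0.8 -0.2 9 0;0.95 -1.6 -0.3 18 0;0.95 -2.3 -0.4 25 0;0.95 -2.8 -0.5 31 0;0.95 -2.8 -0.5 31 0", "grip_force": 40}}

```text
t: 18.0
tool_pos: [0.4809, -0.122, 0.0592]
orientation: [-2.134, -2.221, -0.116]
force: [0.0, -0.6, -1.4]
opening: 0.0176
gripper_force: 40.0
```

```bash
python3 - <<'E'
from h import *
for i in range(2): rel([.4811,-.1217,.049],1.611); robot.read_camera('wrist')
s=robot.read_state(); print(s['force'],s['wrist_torque'])
E
```

```text
t 18.0 pos [ 0.4809 -0.122   0.0592] yaw 1.612 shift [-0.7  0.  10.2] turn 0.001 op 0.0176
t 18.05 pos [ 0.4809 -0.1221  0.0594] yaw 1.611 shift [-0.6  0.1 10.4] turn 0.0 op 0.0176
[ 2.77136844e-01  3.39924381e-04 -2.73834417e+00] [-0.30232733 -0.14237102  0.00947513]
```

```bash
python3 - <<'E'
from h import *
im=robot.read_camera('wrist'); cv2.imwrite('pics/w11.png',im)
h=cv2.cvtColor(im,cv2.COLOR_BGR2HSV)
for v in range(90,270,7): print(v,h[v,321],h[v,305])
E
```

```text
90 [ 22  21 180] [ 21  20 177]
97 [ 19  23 180] [ 18  18 181]
104 [ 18  17 180] [ 19  20 177]
111 [ 18  19 178] [ 19  20 182]
118 [ 10 125 110] [ 10 112 105]
125 [ 10 133 136] [ 11 131 132]
132 [120   6 209] [  9 129 132]
139 [13 24 73] [105  14 226]
146 [ 18  25 103] [23 28 73]
153 [13 28 81] [19 23 90]
160 [ 16  31 155] [18 14 88]
167 [ 15   8 251] [ 17  29 168]
174 [ 17   7 252] [ 19   8 251]
181 [ 17   7 252] [ 20   6 251]
188 [ 17   7 251] [ 17   7 251]
195 [ 19   8 251] [ 15   8 251]
202 [ 19   8 250] [ 17   9 250]
209 [ 17   9 250] [ 17   9 250]
216 [ 17   9 250] [ 19   8 249]
223 [ 18  10 249] [ 20   9 249]
230 [ 18  10 249] [ 18  10 248]
237 [ 18  10 247] [ 20  36 143]
244 [ 21 106 245] [ 20  37 139]
251 [ 21 107 245] [ 17  36 112]
258 [ 21 109 245] [19 54 76]
265 [ 21 107 246] [14 75 58]
```

>>> {"method": "arm_command", "body": {"increments": "0.95 -0.3 0 3 0;0.95 -0.5 0 6 0;0.95 -0.7 0 9 0;0.95 -0.8 0 11 0;0.95 -0.8 0 11 0", "grip_force": 25}}

```text
t: 18.65
tool_pos: [0.4807, -0.1215, 0.0479]
orientation: [-2.134, -2.221, -0.116]
force: [0.4, 0.1, -2.0]
opening: 0.0177
gripper_force: 25.0
```

```bash
python3 - <<'E'
from h import *
im=robot.read_camera('wrist'); cv2.imwrite('pics/w12.png',im)
s=robot.read_state(); print(s['force'],s['wrist_torque']);rel([.4811,-.1217,.049],1.611)
h=cv2.cvtColor(im,cv2.COLOR_BGR2HSV)
for v in range(110,270,7): print(v,h[v,321],h[v,305])
E
```

```text
[ 0.06298599 -0.07647884 -3.05837054] [-0.19452901 -0.07620112  0.05395943]
t 18.7 pos [ 0.4807 -0.1216  0.0481] yaw 1.611 shift [-0.1  0.4 -0.9] turn 0.0 op 0.018
110 [ 18  21 178] [ 21  20 180]
117 [ 10 121 112] [ 10 119 107]
124 [ 10 132 135] [  9 130 129]
131 [  9  37 159] [ 10 130 133]
138 [14 36 77] [100  10 233]
145 [16 41 81] [17 23 78]
152 [ 19  21 132] [17 43 83]
159 [ 18   5 252] [ 17  27 195]
166 [ 23   4 253] [ 20   6 253]
173 [ 18   5 253] [ 18   5 253]
180 [ 18   5 253] [ 18   5 253]
187 [ 18   5 253] [ 18   5 252]
194 [ 15   6 253] [ 20   6 252]
201 [ 20   6 252] [ 17   7 252]
208 [ 15   6 252] [ 17   7 252]
215 [ 19   8 251] [ 19   8 251]
222 [ 19   8 251] [ 18  10 249]
229 [ 14  28 171] [ 16  40 121]
236 [ 21 103 246] [ 20  35 145]
243 [ 21 105 246] [ 19  35 138]
250 [ 21 107 246] [ 21  39 111]
257 [ 21 105 247] [16 59 73]
264 [ 21 107 246] [10 68 56]
```

>>> {"method": "arm_command", "body": {"increments": "0.95 -0.2 0 2 0;0.95 -0.4 0 4 0;0.95 -0.4 0 4 0"}}

```text
t: 19.0
tool_pos: [0.4811, -0.1217, 0.0446]
orientation: [-2.134, -2.221, -0.117]
force: [-0.6, 1.1, 1.5]
opening: 0.0179
gripper_force: 25.0
```

>>> {"method": "arm_command", "body": {"increments": "0.95 -0.2 0 2 0;0.95 -0.3 0 3 0;0.95 -0.3 0 3 0"}}

```text
t: 19.3
tool_pos: [0.4815, -0.1218, 0.0442]
orientation: [-2.133, -2.221, -0.117]
force: [-13.5, 5.9, 30.1]
opening: 0.018
gripper_force: 25.0
```

```bash
python3 - <<'E'
from h import *
im=robot.read_camera('wrist'); cv2.imwrite('pics/w13.png',im)
s=robot.read_state(); print(s['force'],s['wrist_torque']);rel([.4811,-.1217,.049],1.611)
v=im.max(2).astype(int)
for u in (321,): print([(r,v[r,u]) for r in range(112,250,4)])
# apparent width of head top and handle near grip
h=cv2.cvtColor(im,cv2.COLOR_BGR2HSV)
for r in (170,180,190,200,210,220):
    x=np.where((h[r,270:375,1]<14)&(h[r,270:375,2]>235))[0]; print(r,x.min()+270,x.max()+270)
for r in (240,250,260):
    x=np.where((h[r,270:375,1]>85)&(h[r,270:375,2]>200))[0]; print('handle',r,x.min()+270,x.max()+270)
E
```

```text
[-13.61842438   3.79460538  30.4429885 ] [1.10765348 2.55448466 0.23009142]
t 19.35 pos [ 0.4816 -0.1218  0.0442] yaw 1.612 shift [ 0.6 -0.4 -4.7] turn 0.001 op 0.0178
[(112, np.int64(181)), (116, np.int64(111)), (120, np.int64(134)), (124, np.int64(136)), (128, np.int64(136)), (132, np.int64(234)), (136, np.int64(76)), (140, np.int64(78)), (144, np.int64(82)), (148, np.int64(84)), (152, np.int64(211)), (156, np.int64(252)), (160, np.int64(253)), (164, np.int64(253)), (168, np.int64(253)), (172, np.int64(253)), (176, np.int64(253)), (180, np.int64(253)), (184, np.int64(253)), (188, np.int64(253)), (192, np.int64(253)), (196, np.int64(253)), (200, np.int64(253)), (204, np.int64(252)), (208, np.int64(252)), (212, np.int64(252)), (216, np.int64(252)), (220, np.int64(251)), (224, np.int64(250)), (228, np.int64(131)), (232, np.int64(247)), (236, np.int64(246)), (240, np.int64(247)), (244, np.int64(246)), (248, np.int64(246))]
170 285 356
180 286 361
190 289 361
200 291 360
210 296 355
220 307 343
handle 240 310 339
handle 250 310 339
handle 260 310 339
```

>>> {"method": "arm_command", "body": {"increments": "0.95 0.1 0 -1.5 0;0.95 0.2 0 -3 0;0.95 0.2 0 -3 0"}}

```text
t: 19.65
tool_pos: [0.4811, -0.1219, 0.0444]
orientation: [-2.134, -2.221, -0.116]
force: [-0.7, -0.3, 1.2]
opening: 0.0178
gripper_force: 25.0
```

```bash
python3 - <<'E'
from h import *
from scipy.optimize import least_squares
s=robot.read_state(); print(s['force'],s['wrist_torque']); rel([.4811,-.1217,.049],1.611)
m=robot.camera_model('wrist'); p=s['tool_pos']; im=robot.read_camera('wrist'); cv2.imwrite('pics/w14.png',im)
h=cv2.cvtColor(im,cv2.COLOR_BGR2HSV); w=((h[...,1]<14)&(h[...,2]>235)).astype(np.uint8); w[:100]=0;w[240:]=0;w[:,:270]=0;w[:,375:]=0
n,l,st,c=cv2.connectedComponentsWithStats(w); i=1+st[1:,4].argmax(); print(st[i],c[i])
ex=st[i][:4]; obs=np.array([ex[1],ex[1]+ex[3],ex[0],ex[0]+ex[2]])
x=np.array([np.cos(1.611),np.sin(1.611),0]); y=np.array([-x[1],x[0],0]); z=np.array([0,0,1.]); t=np.linspace(0,6.283,181)
def top(th,dx,dz,dy):
    g=p+z*(dz-.006); P=[]
    for a in t:
        f=.05+dx+.017*np.cos(a); b=.032
        P.append(proj(m,g+x*(f*np.cos(th)-b*np.sin(th))+z*(f*np.sin(th)+b*np.cos(th))+y*(dy+.017*np.sin(a))))
    P=np.array(P); return np.array([P[:,1].min(),P[:,1].max(),P[:,0].min(),P[:,0].max()])
for th in (-.1,0,.1,.15,.2):
    r=least_squares(lambda q:top(th,*q)-obs,[0,0,0],x_scale=.01,diff_step=1e-3); print(th,r.x*1000,r.fun.round(2),'top z',(p[2]-.006+r.x[1]))
print(obs)
E
```

```text
[-0.73446005 -0.28602103  1.17676296] [-0.05812777  0.2092117   0.01979464]
t 19.65 pos [ 0.4811 -0.1219  0.0444] yaw 1.611 shift [ 0.7  0.1 -4.6] turn 0.0 op 0.0178
[ 289  153   73   73 4186] [325.00907788 188.84973722]
-0.1 [-10.06816067  -1.87501113  -1.05199866] [ 0. -0. -0.  0.] top z 0.03648943391154365
0 [-7.19840017 -5.38632112 -1.04071374] [ 0.18 -0.19 -0.18  0.18] top z 0.03297812392276969
0.1 [-3.79614787 -8.61034293 -1.01772907] [ 0.54 -0.58 -0.54  0.55] top z 0.02975410211062416
0.15 [ -1.87108962 -10.16396104  -1.0024716 ] [ 0.79 -0.86 -0.79  0.79] top z 0.028200483998551733
0.2 [  0.21893009 -11.71752943  -0.98415802] [ 1.09 -1.21 -1.08  1.08] top z 0.026646915609668163
[153 226 289 362]
```

```bash
python3 - <<'E'
from h import *
im=robot.read_camera('side'); cv2.imwrite('pics/s2.png',im); a=cv2.imread('pics/side0.png')
m=robot.camera_model('side')
for zz in (.01,.074): print(proj(m,(.4788,-.0715,zz)))
x0,x1,y0,y1=330,356,192,236
t=a[y0:y1,x0:x1]; r=cv2.matchTemplate(im[y0-15:y1+15,x0-15:x1+15],t,cv2.TM_CCOEFF_NORMED); _,mx,_,loc=cv2.minMaxLoc(r); print(mx,loc[0]-15,loc[1]-15)
for nm,(p0,p1) in dict(top=(192,210),bot=(218,238)).items():
    t=a[p0:p1,x0:x1]; r=cv2.matchTemplate(im[p0-12:p1+12,x0-12:x1+12],t,cv2.TM_CCOEFF_NORMED); _,mx,_,loc=cv2.minMaxLoc(r); print(nm,mx,loc[0]-12,loc[1]-12)
for v in range(186,244,3): print(v,a[v,342],im[v,342])
E
```

```text
(np.float64(340.4150150103693), np.float64(224.2943098198264))
(np.float64(340.7888957051422), np.float64(198.05369133122883))
0.944462239742279 0 -1
top 0.9163848757743835 0 -1
bot 0.8926151394844055 0 0
186 [144 152 153] [117 129 129]
189 [143 150 151] [119 130 132]
192 [146 156 157] [147 160 162]
195 [209 221 226] [221 231 235]
198 [219 228 233] [223 232 236]
201 [204 219 222] [167 179 184]
204 [131 139 144] [126 136 138]
207 [121 130 132] [103 107 110]
210 [65 66 62] [57 57 52]
213 [54 51 48] [57 55 51]
216 [56 55 52] [62 58 56]
219 [62 65 63] [94 97 98]
222 [130 138 142] [129 137 141]
225 [124 131 136] [121 129 130]
228 [129 132 128] [109 109 105]
231 [ 71  84 106] [ 69  83 105]
234 [34 60 98] [ 39  62 101]
237 [ 89  96 105] [ 93 101 108]
240 [141 149 151] [148 155 155]
243 [142 151 153] [145 152 154]
```

>>> {"method": "arm_command", "body": {"increments": "0.75 0 0 0 0;0.6 0 0 0 0;0.46 0 0 0 0;0.46 0 0 0 0;0.46 0 0 0 0"}}

```text
t: 20.25
tool_pos: [0.481, -0.1218, 0.0444]
orientation: [-2.134, -2.221, -0.116]
force: [-0.0, 0.1, 0.2]
opening: 0.0489
gripper_force: 0.0
```

>>> {"method": "arm_command", "body": {"increments": "0.46 3.7 0.6 -40 0;0.46 8.4 1.3 -90 0;0.46 13 2 -138 0;0.46 15 2.4 -160 0;0.46 15 2.4 -160 0"}}

```text
t: 20.75
tool_pos: [0.4838, -0.1231, 0.2101]
orientation: [-2.139, -2.227, -0.121]
force: [0.4, 0.1, -0.2]
opening: 0.0503
gripper_force: 0.0
```

```bash
python3 - <<'E'
from h import *
import pickle
im=robot.read_camera('side'); cv2.imwrite('pics/s3.png',im); a=cv2.imread('pics/side0.png')
x0,x1=330,356
for nm,(p0,p1) in dict(all=(192,236),top=(192,210),bot=(218,238)).items():
    t=a[p0:p1,x0:x1]; r=cv2.matchTemplate(im[p0-12:p1+12,x0-12:x1+12],t,cv2.TM_CCOEFF_NORMED); _,mx,_,loc=cv2.minMaxLoc(r); print(nm,mx,loc[0]-12,loc[1]-12)
d=cv2.absdiff(cv2.GaussianBlur(a,(5,5),0),cv2.GaussianBlur(im,(5,5),0)).max(2)[190:240,325:385]; print('side diff px',(d>40).sum(),d.max(),np.argwhere(d>40)[:20].tolist())
for v in range(192,234,3): print(v,a[v,342],im[v,342])
rel([.482,-.19,.2],1.611)
m,w=snap('wrist','w15.png'); pickle.dump(m,open('w15.pkl','wb'))
E
```

```text
all 0.983299970626831 0 -1
top 0.9949954152107239 0 -1
bot 0.8856785893440247 0 0
side diff px 2 44 [[29, 20], [29, 21]]
192 [146 156 157] [164 175 176]
195 [209 221 226] [221 230 234]
198 [219 228 233] [221 230 234]
201 [204 219 222] [167 179 183]
204 [131 139 144] [127 135 139]
207 [121 130 132] [102 106 106]
210 [65 66 62] [57 54 52]
213 [54 51 48] [56 56 50]
216 [56 55 52] [55 55 49]
219 [62 65 63] [90 94 96]
222 [130 138 142] [126 135 139]
225 [124 131 136] [118 127 129]
228 [129 132 128] [106 108 104]
231 [ 71  84 106] [ 71  80 103]
t 20.8 pos [ 0.4825 -0.1226  0.2072] yaw 1.612 shift [-67.7  -3.3   0.9] turn 0.001 op 0.0503
```

>>> {"method": "arm_command", "body": {"increments": "0.46 -45 -2 0 0;0.46 -67 -3 1 0;0.46 -67 -3 1 0;0.46 -67 -3 1 0;0.46 -67 -3 1 0"}}

```text
t: 21.35
tool_pos: [0.4805, -0.1877, 0.1965]
orientation: [-2.132, -2.219, -0.116]
force: [-0.1, -0.5, 0.0]
opening: 0.0502
gripper_force: 0.0
```

```bash
python3 - <<'E'
from h import *
import pickle
robot.read_camera('wrist'); m1,_=snap('wrist','w16.png'); rel([.482,-.19,.2])
def meas(f,m):
    im=cv2.imread('pics/'+f); hsv=cv2.cvtColor(im,cv2.COLOR_BGR2HSV)
    mask=((hsv[...,0]>8)&(hsv[...,0]<25)&(hsv[...,1]>60)&(hsv[...,2]>150)).astype(np.uint8)
    n,l,st,c=cv2.connectedComponentsWithStats(mask)
    for i,(s,cc) in enumerate(zip(st,c)):
        if i and 1500<s[4]<3000 and 280<cc[0]<360:
            for v in (s[1]+3,s[1]+60,s[1]+s[3]-4):
                x=np.where(l[v]==i)[0]; print(f,v,x.min(),x.max(),ray(m,(x.min()+x.max())/2,v,.054))
    w=((hsv[...,1]<40)&(hsv[...,2]>190)).astype(np.uint8); n,l,st,c=cv2.connectedComponentsWithStats(w)
    for i,(s,cc) in enumerate(zip(st,c)):
        if i and 600<s[4]<3000 and 280<cc[0]<360 and cc[1]<150: print(f,'head',s,cc,ray(m,*cc,.074))
    # dark ring/pad under head and screws: fork reference via stand brown
    b=((hsv[...,0]<15)&(hsv[...,1]>100)&(hsv[...,2]<170)).astype(np.uint8); n,l,st,c=cv2.connectedComponentsWithStats(b)
    i=1+st[1:,4].argmax(); print(f,'stand',st[i],c[i],ray(m,*c[i],.008))
meas('w8.png',pickle.load(open('w8.pkl','rb'))); meas('w16.png',m1)
t0=cv2.imread('pics/top0.png'); T=robot.read_camera('top'); cv2.imwrite('pics/t3.png',T)
for nm,(x0,x1,y0,y1) in dict(mallet=(338,366,204,230),small=(205,231,222,250),med=(234,264,190,222),large=(268,300,214,246),tube=(384,404,243,264),spb=(313,330,262,280),mat=(205,300,188,215)).items():
    r=cv2.matchTemplate(T[y0-10:y1+10,x0-10:x1+10],t0[y0:y1,x0:x1],cv2.TM_CCOEFF_NORMED); _,mx,_,loc=cv2.minMaxLoc(r); print(nm,round(mx,3),loc[0]-10,loc[1]-10)
E
```

```text
t 21.45 pos [ 0.4809 -0.1877  0.1973] yaw 1.612 shift [-2.1  1.  -2.9] turn None op 0.0505
w8.png 120 313 330 [ 0.4799 -0.0986  0.054 ]
w8.png 177 313 330 [ 0.482  -0.1567  0.054 ]
w8.png 232 315 329 [ 0.4847 -0.217   0.054 ]
w8.png head [ 300   70   42   50 1139] [320.90254609  90.45039508] [ 0.4784 -0.074   0.074 ]
w8.png stand [ 295   71   52  170 4600] [321.85847826 165.92630435] [ 0.4824 -0.1479  0.008 ]
w16.png 126 317 334 [ 0.4811 -0.1032  0.054 ]
w16.png 183 317 334 [ 0.4834 -0.1612  0.054 ]
w16.png 239 319 332 [ 0.4859 -0.2226  0.054 ]
w16.png head [ 303   78   42   44 1148] [325.37020906  96.64721254] [ 0.4796 -0.0783  0.074 ]
w16.png stand [ 298   72   52  171 4731] [323.51743817 162.884591  ] [ 0.4811 -0.1426  0.008 ]
mallet 0.925 2 -1
small 0.129 1 -6
med 0.999 0 0
large 0.999 0 0
tube 0.997 0 0
spb 0.996 0 0
mat 0.998 0 0
```

```bash
python3 - <<'E'
from h import *
m=robot.camera_model('side'); c=np.array([.4788,-.0715,.074])
for d in ([0,-.0045,0],[.001,-.0045,0],[.001,-.0045,.004]): print(d,np.round(np.subtract(proj(m,c+d),proj(m,c)),2))
a=cv2.imread('pics/side0.png'); b=cv2.imread('pics/s3.png')
g=lambda i:cv2.resize(cv2.cvtColor(i,cv2.COLOR_BGR2GRAY)[180:245,320:366],None,fx=8,fy=8,interpolation=cv2.INTER_CUBIC)
A,B=g(a),g(b)
for nm,(y0,y1) in dict(top=(88,200),mid=(180,300),low=(290,400),stand=(380,470)).items():
    r=cv2.matchTemplate(B[y0-40:y1+40],A[y0:y1,40:-40],cv2.TM_CCOEFF_NORMED); _,mx,_,l=cv2.minMaxLoc(r); print(nm,round(mx,3),(l[0]-40)/8,(l[1]-40)/8)
rel([.4818,-.1218,.1],1.611); rel([.4818,-.1218,.048],1.611)
E
```

```text
[0, -0.0045, 0] [ 0.95 -0.98]
[0.001, -0.0045, 0] [ 0.51 -1.08]
[0.001, -0.0045, 0.004] [ 0.54 -2.77]
top 0.998 0.25 -1.25
mid 0.995 0.25 -1.25
low 0.915 0.25 -0.875
stand 0.989 0.0 0.0
t 21.5 pos [ 0.481  -0.1878  0.1975] yaw 1.612 shift [ 56.4   2.2 103.4] turn 0.001 op 0.0503
t 21.5 pos [ 0.481  -0.1878  0.1975] yaw 1.612 shift [ 51.4   1.5 155.2] turn 0.001 op 0.0503
```

```bash
python3 - <<'E'
from h import *
m=robot.camera_model('top'); T=cv2.imread('pics/t3.png'); t0=cv2.imread('pics/top0.png')
for nm,(x0,x1,y0,y1) in dict(punch=(320,338,116,135)).items():
    r=cv2.matchTemplate(T[y0-8:y1+8,x0-8:x1+8],t0[y0:y1,x0:x1],cv2.TM_CCOEFF_NORMED); _,mx,_,l=cv2.minMaxLoc(r); print(nm,round(mx,3),l[0]-8,l[1]-8)
g=T.max(2)[125:175,270:318]; n,l,st,c=cv2.connectedComponentsWithStats((g<70).astype(np.uint8))
for s,cc in zip(st[1:],c[1:]):
    if s[4]>8: print(s,cc+[270,125])
print('exp knob', [np.round(proj(m,(.6426-d*.275,.0415+d*.961,.045)),1) for d in (0,.005,.01)])
E
```

```text
punch 0.895 0 0
[27 20  3  3  9] [298. 146.]
exp knob [array([297.9, 144.3]), array([295.8, 144.9]), array([293.6, 145.6])]
```

```bash
python3 -c "
from plant import robot
print(robot.close_job())"
```

```text
the job is handed in; nothing more can be done
None
```

I handed the job in at about 21.5 s. `close_job()` returned no verdict, so these are my own readings: the smallest block is in the nest with the slide home, the punch was struck twice and pressed down onto the block, and the mallet is back on its stand about 5 mm off centre (limit 8 mm).

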